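# Fetch the stapler from behind the stamp, ink bottle and glue stick

## Task

The stapler stands at the back of the wooden desk organiser, behind the hand stamp, the ink bottle and the glue stick. First stand those three on the cork mat, leaving the stapler where it is until all three are there; then lay the stapler on its base in the middle of the green note pad, along the pad's long side; finally stand the three back upright on the organiser, each centred in the very place where it stood at the start (their order differs every time). Do not disturb the small yellow carton, the clip tub or the eraser.

Things in the scene. Friction and masses are not known exactly. Their poses are not given: they have to be found in the camera images.
- stapler: Desk stapler, black base and red arm (fixed shut), 34 wide x 139 long x 52 mm high, 0.24 kg. Origin at the centre of its underside; z up, y along its length. Stands on its base in the back row of the organiser, its length along the organiser's y axis. Grasp across its 34 mm width near the middle of its length (base 34 mm wide from 0 to 8 mm, arm 26 mm wide from about 25 to 50 mm, 16 mm wide between).
- stamp: Wooden hand stamp, 66 mm high, 0.05 kg: a flat rectangular foot 27 (x) x 48 (y) x 12 mm, a neck 18 mm thick and a round knob 26 mm in diameter from 32 to 66 mm height. Origin at the centre of its underside; z up. Grasp the knob. Stands in one of the organiser's three front places.
- ink_bottle: Small white ink bottle with a purple nozzle cap, 82 mm high, 0.04 kg: round body 33 mm in diameter up to 60 mm (nearly straight up to about 45 mm), nozzle 17 mm in diameter above. Grasp the body at about 40 to 50 mm height. Origin at the centre of its underside; z up. Stands in one of the three front places.
- glue_stick: Glue stick standing upright, a cylinder 27 mm in diameter and 91 mm high with a white cap on its top third, 0.035 kg. It is the tallest of the three and overtops its neighbours. Grasp it in its upper half (55 to 75 mm up), so that its top does not meet the gripper. Origin at the centre of its underside; z up. Stands in one of the three front places.
- organiser: Low brown wooden board fixed to the desk, 128 (x) x 198 (y) x 6 mm, with a rail along its back edge, 6 mm wide, up to 14 mm above the desk; no other rim. Origin at the centre of its underside; its -x side is the front. Flush dark lines mark three front places, about 28 mm before its centre, 68 mm apart along y; the stapler's row is about 18 mm behind its centre.
- cork_mat: Plain rectangular cork mat, 150 (x) x 112 (y) x 4 mm, fixed flat on the desk. Origin at the centre of its underside; its top is 4 mm above it. The side area for the things that are cleared away.
- green_pad: Green note pad lying flat, fixed to the desk, 143 (x, long side) x 106 (y) mm, top 11 mm above the desk. Origin at the centre of its underside.
- staple_box: Small printed yellow carton, 40 x 78 x 30 mm, at the back right. Bystander. Origin at the centre of its underside.
- clip_tub: Round dark tub of paper clips, 62 mm in diameter, 36 mm high, at the back left. Bystander. Origin at the centre of its underside.
- eraser: Eraser in a card sleeve, 23 x 58 x 13 mm, lying behind the organiser at the back of the desk. Bystander. Origin at the centre of its underside.
There are look-alikes about, which are no part of the job. Of the things that look like the stamp, the smaller one is meant.

How it is judged:
By the outcome, as a careful person would: the job done as asked, in the order asked, and still so for the second after the job is handed in, with the robot touching nothing.
It also fails if it takes over 125 s, if anything falls off the work surface, if the arm or the gripper's body presses on something with over 40 N, if the wrist force passes 120 N, or if a joint passes its speed limit or range.

## Robot

A 6-joint arm with a two-finger parallel gripper is mounted at the origin on the work surface; the furniture and walls round the work are solid. World frame = base frame: x ahead of the robot, y to its left, z up, the work surface at z = 0. Lengths are in m, angles in degrees, forces in N, time in s.
With the tool pointing down it reaches from about 0.375 to 0.9 m from the base axis. Payload 3.1 kg.
Tool frame: the origin (TCP) lies midway between the tips of the shut fingers; the grasp point (between the pads) lies 19 mm behind it; z points along the fingers, y is the line along which they close (so a half turn about z gives the same grasp; the last joint's range is limited). The gripper opens to 87 mm and grips with 3 to 60 N. Pads are 19 mm wide; open, the fingers measure 117 mm over their backs; the gripper's body (75 mm by 190 mm) begins 51 mm behind the grasp point.
Start: joints at [58.184, 30.224, 82.088, -0, 67.689, -10.227], TCP at [0.23, 0.581, 0.223] pointing down, gripper open.
Joint ranges: [-176.69, 176.69], [-43.24, 126.21], [12.49, 139.97], [-82, 262], [0, 151.66], [-163.58, 163.58]. Speed limits (degrees/s): [159.86, 159.86, 180, 180, 180, 180].

## Interface

Orientations are given as a 3x3 rotation matrix whose columns are the frame's x, y, z axes.
In Python, from rig import read_state, capture, camera_info, hand_in gives the robot as it stands.
- The arm moves only by the tool drive_tool, never from a script. Its argument "motion" is a list of rows, each a list of 2 entries, a list of its own where there are three numbers: the shift along the tool's x, y, z in mm, then the turn, a rotation vector about the tool's x, y, z in rad. A call has 1 to 5 rows; each row shifts and turns the commanded pose from where the row before left it, along the tool's axes as they then stand; what a row does not reach is not made up. A row lasts 1/10 s, in which the tool goes at most 50 mm and 8.59 degrees, less where a joint would pass 70% of its speed; a pose out of reach is approached as far as the arm can. A call is refused whole if a number of a shift passes 50 or a number of a turn 0.15, either way. A call with a gripper value outside its range is refused whole. "gripper" is the opening, from 0 (shut) to 1 (fully open), set as the call begins (left out, the last holds). The fingers move at their own pace and stop on an object; the grip force is fixed at half the most. Time passes only in rows, so rows that do not move let the fingers close. It gives the time, the measured TCP pose, the force, the opening and the grip force at its end, in the units of the state.
- read_state(): the state, without advancing time (a new reading comes with each control period).
- capture(name): name is "scene" or "top"; returns the picture (480x640x3 uint8, red, green, blue); there is no depth.
- camera_info(name): a dict with "fovy" (degrees; the focal length in pixels is half the picture's height over the tangent of half this angle, whatever the lens; pixels are square), "cx", "cy" (the principal point, pixels), "k1" (the pictures are not rectified: a ray, as slopes to the right and down, at radius r is drawn at 1 + k1 r^2 times it, then the intrinsics apply), "xyz" and "orientation" of the camera in the world. Camera axes: x right, y down, z forward; pixel columns grow to the right and rows downward; lengths in m; the calibration is good to about 2 mm. A picture is of the moment at which its call begins. camera_info takes no time and is no camera call.
- hand_in(): hands the job in; it is judged then, once.
The state is a dict: "time_s": time; "joint_positions": joint angles; "qvel": joint speeds; "tau": joint torques, N m; "position": TCP position; "tcp_rot": TCP orientation; "force": force on the tool from outside, world axes, zero at the start; "moment": the same for the moment, N m; "opening": opening from 0.0 (shut) to 1.0 (fully open); "grasp_force": force on a finger pad.
Only numpy, scipy, OpenCV 4.12 (cv2) and the standard library are available. Lean on these libraries where they do the work, as an engineer would, in place of code of your own. Each camera call takes 0.05 s, during which the arm holds its last target. There are 200 camera calls.

## Working session

There is one attempt and no reset: what is moved stays moved. The work goes in short steps, Python scripts to look and compute and a tool call to move; the robot and the scene stay as the last step left them, time stands still between calls to the robot, and variables do not carry over. Pictures are saved under pics/ and viewed, at most 15 in all, crops included, and the job is handed in when it is done.

Besides the shell and the picture viewer there is one more tool, called after ">>>" as name([rows], argument=value, ...), one row to a line, values as JSON. drive_tool: Moves the arm, as the interface text tells. Its arguments: {"type":"object","properties":{"motion":{"type":"array","items":{"type":"array"}},"gripper":{"type":"number"}},"required":["motion"]}

```bash
mkdir -p pics; ls; python3 - <<'E'
from rig import *
import cv2
for n in("scene","top"):
    cv2.imwrite(f"pics/{n}0.png",capture(n)[:,:,::-1]); print(n,camera_info(n))
s=read_state(); print(s)
E
```

```text
pics
scene {'fovy': 56.72922758810449, 'cx': 323.07676462162465, 'cy': 238.97099817895375, 'k1': -0.08167607116619893, 'xyz': array([ 0.13938566, -0.41759181,  0.61959484]), 'orientation': array([[ 0.85812779, -0.33456715,  0.38946312],
       [-0.51314416, -0.58443743,  0.6285825 ],
       [ 0.01731377, -0.73925483, -0.67320318]])}
top {'fovy': 50.85266810791072, 'cx': 322.15006939734224, 'cy': 241.25363668837466, 'k1': 0.044091022407509166, 'xyz': array([0.30730144, 0.13226916, 0.97010995]), 'orientation': array([[-0.01126182, -0.98630492,  0.1645472 ],
       [-0.99979973,  0.01382919,  0.01446531],
       [-0.01654276, -0.16435134, -0.98626314]])}
{'time_s': 0.1, 'joint_positions': array([ 5.81842842e+01,  3.02743982e+01,  8.21482094e+01,  1.09257237e-03,
        6.76907781e+01, -1.02276006e+01]), 'qvel': array([-0.03045471, -0.16310744, -0.24634326, -0.00849435,  0.03483493,
       -0.0088512 ]), 'tau': array([ 1.26165214e-04, -4.40988779e+01, -1.77150643e+01,  6.35276176e-02,
        5.34214801e-02, -2.67881836e-05]), 'position': array([0.22957554, 0.5806017 , 0.221666  ]), 'tcp_rot': array([[-9.29849961e-01,  3.67937400e-01, -1.05827282e-03],
       [ 3.67938737e-01,  9.29848530e-01, -1.67231083e-03],
       [ 3.68727730e-04, -1.94437772e-03, -9.99998042e-01]]), 'force': array([-0.21849147,  0.80101369, -0.62996069]), 'moment': array([-0.02417758,  0.05590341, -0.04774286]), 'grasp_force': 0.0, 'opening': 0.9971300853041817}
```

View pics/scene0.png

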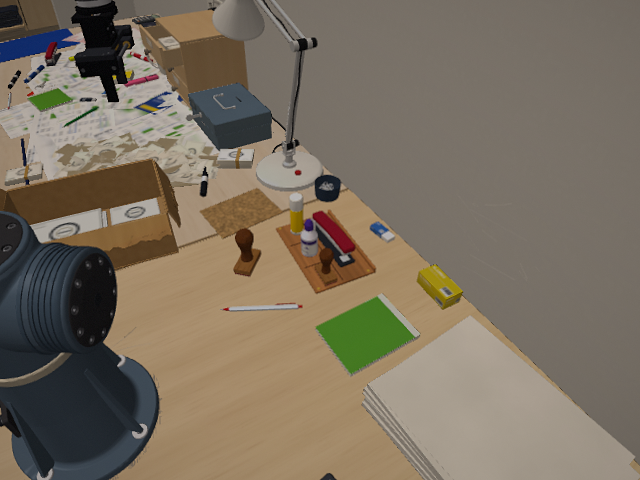

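View pics/top0.png

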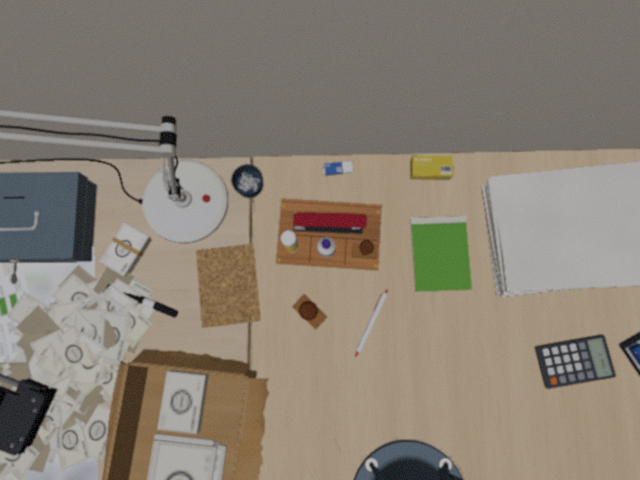

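Top view: organiser around (328,234), with glue (289,240), ink (326,247) and small stamp (366,247), left to right. The stapler is at (330,222), mat at (228,285), pad at (441,255), and the look-alike stamp at (309,311). The lamp is beside the mat.

```bash
cat > h.py <<'E'
import numpy as np, cv2
from rig import *
def cam(n):
    c=camera_info(n); return c,240/np.tan(np.radians(c['fovy']/2))
def plane(n,uv,z):
    c,f=cam(n); uv=np.atleast_2d(np.array(uv,float))
    K=np.array([[f,0,c['cx']],[0,f,c['cy']],[0,0,1]])
    p=cv2.undistortPoints(uv.reshape(-1,1,2),K,np.array([c['k1'],0,0,0.]))[:,0]
    d=np.c_[p,np.ones(len(p))]@c['orientation'].T
    return c['xyz']+d*((z-c['xyz'][2])/d[:,2])[:,None]
def proj(n,P):
    c,f=cam(n); q=(np.atleast_2d(P)-c['xyz'])@c['orientation']; s=q[:,:2]/q[:,2:]
    return s*(1+c['k1']*(s**2).sum(1,keepdims=True))*f+[c['cx'],c['cy']]
def mask(im,lo,hi,roi):
    m=cv2.inRange(cv2.cvtColor(im,cv2.COLOR_RGB2HSV),np.array(lo),np.array(hi))
    o=np.zeros_like(m); a,b,c,d=roi; o[b:d,a:c]=m[b:d,a:c]; return o
def blob(m):
    m=cv2.morphologyEx(m,cv2.MORPH_CLOSE,np.ones((3,3)))
    return max(cv2.findContours(m,cv2.RETR_EXTERNAL,cv2.CHAIN_APPROX_NONE)[0],key=cv2.contourArea)[:,0]
def rect(n,m,z):
    p=plane(n,blob(m),z)[:,:2]*1000; return cv2.minAreaRect(p.astype(np.float32))
def move_to(xyz,s=None,yaw=None):
    "delta in tool axes, mm, and z turn"
    s=s or read_state(); return s['tcp_rot'].T@(np.array(xyz)-s['position'])*1000
E
python3 - <<'E'
from h import *
im=cv2.imread('pics/top0.png')[:,:,::-1].copy()
hsv=cv2.cvtColor(im,cv2.COLOR_RGB2HSV)
for q in[(290,258),(345,205),(228,285),(270,290),(441,255),(330,222),(441,219),(289,237),(326,243),(366,247)]:print(q,hsv[q[1],q[0]])
# enlarged crop
c=cv2.resize(im[180:340,180:490],None,fx=2.5,fy=2.5,interpolation=cv2.INTER_CUBIC);cv2.imwrite('pics/c1.png',c[:,:,::-1])
im=cv2.imread('pics/scene0.png')
cv2.imwrite('pics/c2.png',cv2.resize(im[170:390,190:440],None,fx=2.7,fy=2.7,interpolation=cv2.INTER_CUBIC))
E
```

```text
(290, 258) [ 15 143 130]
(345, 205) [ 13 149 128]
(228, 285) [ 17 119 129]
(270, 290) [ 17  59 168]
(441, 255) [ 49 147 128]
(330, 222) [175 215 116]
(441, 219) [ 25   9 166]
(289, 237) [ 60   1 176]
(326, 243) [130 176 119]
(366, 247) [ 12 183  78]
```

View pics/c1.png

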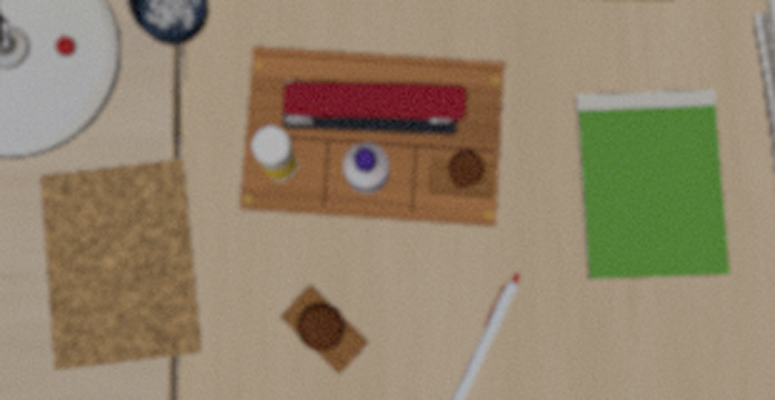

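View pics/c2.png

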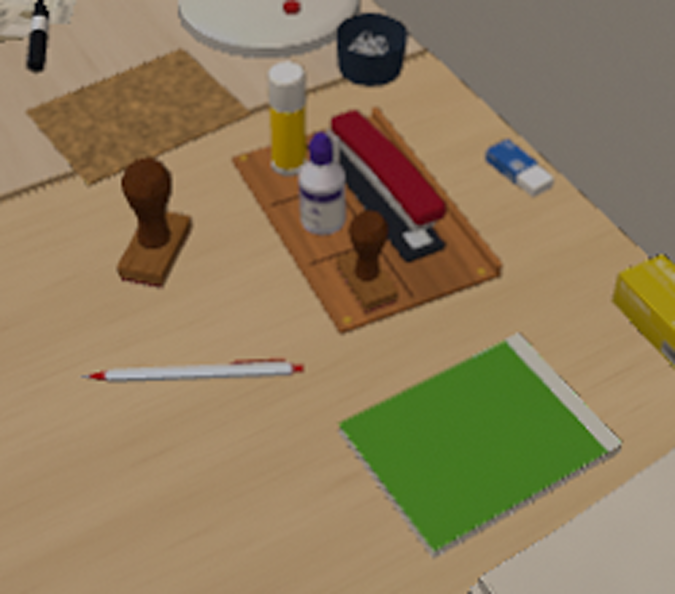

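```bash
python3 - <<'E'
from h import *
np.set_printoptions(precision=4,suppress=True)
im=cv2.imread('pics/top0.png')[:,:,::-1].copy(); sc=cv2.imread('pics/scene0.png')[:,:,::-1].copy()
print('mat',rect('top',mask(im,(8,90,60),(25,255,200),(185,235,268,335)),.004))
g=mask(im,(35,80,50),(70,255,255),(400,205,480,300)); w=mask(im,(0,0,150),(179,22,255),(405,212,475,228))
print('pad',rect('top',g|w,.011)); print('padgreen',rect('top',g,.011))
o=mask(im,(8,100,60),(20,255,200),(270,190,392,278)); print('org .006',rect('top',o,.006))
f=lambda *q:[(180+a/2.5,180+b/2.5) for a,b in q]
print('front corners',plane('top',f((242,208),(496,224)),.006)); print('back',plane('top',f((253,48),(503,62)),.014))
r=mask(im,(168,120,50),(179,255,255),(285,205,375,240)); print('stapler red top z.056',rect('top',r,.053))
# two-view points: tops
def tri(a,b):
    P=[];D=[]
    for n,uv in(('top',a),('scene',b)):
        c=camera_info(n)['xyz'];d=plane(n,uv,0)[0]-c;P.append(c);D.append(d)
    A=np.c_[D[0],-D[1]];t=np.linalg.lstsq(A,P[1]-P[0],rcond=None)[0]
    x=P[0]+t[0]*D[0];y=P[1]+t[1]*D[1];return (x+y)/2,np.linalg.norm(x-y)
def ctr(m):return np.array(cv2.minEnclosingCircle(blob(m))[0])
pt=ctr(mask(im,(118,80,30),(150,255,255),(315,235,338,256)))
ps=ctr(mask(sc,(118,80,30),(150,255,255),(300,215,318,235)))
print('nozzle',pt,ps,tri(pt,ps)) 
print('nozzle top-only at z.077',plane('top',pt,.077))
kt=ctr(mask(im,(0,120,20),(14,255,95),(355,235,380,260))); print('knob',kt,plane('top',kt,.062))
ks=ctr(mask(sc,(0,120,20),(14,255,85),(316,245,335,266)));print(ks,tri(kt,ks))
gt=ctr(mask(im,(0,0,130),(179,40,255),(278,228,300,248)));print('glue',gt,plane('top',gt,.097))
# front lines of scene: glue cap & others
for n,p in(('glue',(287.5-.0,70)),):pass
E
```

```text
mat ((386.1258544921875, 328.525634765625), (149.0189208984375, 109.97402954101562), 6.0667877197265625)
pad ((441.8953552246094, -79.07356262207031), (142.16700744628906, 104.78804779052734), 1.437356948852539)
padgreen ((434.8880310058594, -79.30039978027344), (128.1323699951172, 104.78980255126953), 1.3827463388442993)
org .006 ((483.2220764160156, 133.49139404296875), (196.43173217773438, 128.59361267089844), 85.36520385742188)
front corners [[0.4266 0.2342 0.006 ]
 [0.4117 0.0394 0.006 ]]
back [[0.551  0.2252 0.014 ]
 [0.5368 0.031  0.014 ]]
stapler red top z.056 ((499.2453918457031, 131.91082763671875), (131.98594665527344, 26.68760108947754), 87.70677185058594)
nozzle [325.6818 243.6818] [308.5    224.6818] (array([0.4518, 0.1393, 0.0746]), np.float64(0.0008482672954766848))
nozzle top-only at z.077 [[0.4518 0.1391 0.077 ]]
knob [365.2778 246.7593] [[0.4476 0.0673 0.062 ]]
[325.5 256.5] (array([0.4475, 0.0673, 0.0542]), np.float64(0.0027883955655631917))
glue [288. 238.] [[0.4596 0.205  0.097 ]]
```

```bash
cat >> h.py <<'E'
def tri(a,b):
    P=[];D=[]
    for n,uv in(('top',a),('scene',b)):
        c=camera_info(n)['xyz'];d=plane(n,uv,0)[0]-c;P.append(c);D.append(d)
    t=np.linalg.lstsq(np.c_[D[0],-D[1]],P[1]-P[0],rcond=None)[0]
    x=P[0]+t[0]*D[0];y=P[1]+t[1]*D[1];return (x+y)/2,np.linalg.norm(x-y)
def go(x,y,z,ang=None):
    "tool shift to the point; turn to bring tool y to the world angle"
    s=read_state(); R=s['tcp_rot']; a=np.degrees(np.arctan2(R[1,1],R[0,1]))
    print('t',s['time_s'],'pos',s['position'].round(4),'yaw',a.round(2),'open',round(s['opening'],3),'gf',round(s['grasp_force'],1),'F',s['force'].round(1))
    if ang is None: ang=a
    d=np.radians(ang-a); up=R[:,2]*[0,0,1]
    t=np.radians(ang); R2=np.array([[-np.sin(t),np.cos(t),0],[np.cos(t),np.sin(t),0],[0,0,-1]]).T
    R2=np.c_[[-np.sin(t)*-1*-1,np.cos(t),0],[np.cos(t),np.sin(t),0],[0,0,-1]]
    v=np.array([x,y,z])-s['position']
    print('turn first: rz',(-d).round(4),'then shift mm',(R2.T@v*1000).round(1),' (in present axes',(R.T@v*1000).round(1),')')
E
python3 - <<'E'
from h import *
np.set_printoptions(precision=4,suppress=True)
print('lamp joint',tri((168,125),(307,43)),'base',tri((207,198),(298,172)),'post foot',plane('top',(180,197),.02))
print('box corner',tri((266,378),(158,160)),'lineM',plane('top',[(180+327/2.5,180+175/2.5),(180+414/2.5,180+180/2.5)],.006))
print('tub',plane('top',(247,181),.036),'eraser',plane('top',(338,168),.013),'carton',plane('top',(432,167),.03),'bigstamp',plane('top',(309,311),.07))
go(.46,.2045,.14,85.5)
E
```

```text
lamp joint (array([0.5699, 0.3461, 0.3323]), np.float64(0.0071613488490839755)) base (array([0.5514, 0.3666, 0.028 ]), np.float64(0.0008400466883067782)) post foot [[0.5566 0.4208 0.02  ]]
box corner (array([0.2316, 0.2248, 0.2399]), np.float64(0.009119040533606156)) lineM [[0.4513 0.1685 0.006 ]
 [0.4465 0.1014 0.006 ]]
tub [[0.5822 0.2886 0.036 ]] eraser [[0.6126 0.1135 0.013 ]] carton [[ 0.6059 -0.0668  0.03  ]] bigstamp [[0.3329 0.1701 0.07  ]]
t 0.1 pos [0.2296 0.5806 0.2217] yaw 68.41 open 0.997 gf 0.0 F [-0.2  0.8 -0.6]
turn first: rz -0.2983 then shift mm [-259.2 -356.9   81.7]  (in present axes [-352.7 -264.8   82.1] )
```

>>> drive_tool([
  [[0,0,0],[0,0,-0.149]],
  [[0,0,0],[0,0,-0.149]],
  [[-26,-36,0],[0,0,0]],
  [[-26,-36,0],[0,0,0]],
  [[-26,-36,0],[0,0,0]],
], gripper=0.55)

```text
time_s: 0.6
position: [0.2992, 0.466, 0.222]
tcp_rot: [[-0.997, 0.077, -0.001], [0.077, 0.997, -0.001], [0.0, -0.001, -1.0]]
force: [1.3, -0.5, -0.6]
opening: 0.631
grasp_force: 0.0
```

>>> drive_tool([
  [[-26,-36,0],[0,0,0]],
  [[-26,-36,0],[0,0,0]],
  [[-26,-36,0],[0,0,0]],
  [[-26,-36,0],[0,0,0]],
  [[-26,-36,0],[0,0,0]],
])

```text
time_s: 1.1
position: [0.415, 0.276, 0.2223]
tcp_rot: [[-0.997, 0.079, -0.001], [0.079, 0.997, -0.0], [0.001, -0.0, -1.0]]
force: [0.5, 1.3, -0.1]
opening: 0.546
grasp_force: 0.0
```

>>> drive_tool([
  [[-26,-36,0],[0,0,0]],
  [[-25,-33,0],[0,0,0]],
  [[0,0,20],[0,0,0]],
  [[0,0,20],[0,0,0]],
  [[0,0,0],[0,0,0]],
])

```text
time_s: 1.6
position: [0.458, 0.2038, 0.1802]
tcp_rot: [[-0.997, 0.08, -0.006], [0.08, 0.997, -0.001], [0.006, -0.002, -1.0]]
force: [0.9, 0.2, 0.1]
opening: 0.547
grasp_force: 0.0
```

```bash
python3 - <<'E'
from h import *
go(.46,.2045,.054,85.5)
print('box',tri((266,378),(178,240)))
im=capture('top');cv2.imwrite('pics/top1.png',im[:,:,::-1])
sc=capture('scene');cv2.imwrite('pics/sc1.png',cv2.resize(sc[60:360,100:500],(800,600))[:,:,::-1])
E
```

```text
t 1.6 pos [0.458  0.2038 0.1802] yaw 85.4 open 0.547 gf 0.0 F [0.9 0.2 0.1]
turn first: rz -0.0017 then shift mm [ -1.9   0.9 126.2]  (in present axes [ -2.7   1.1 126.2] )
box (array([0.22282462, 0.24586937, 0.05404637]), np.float64(0.010024251494958924))
```

View pics/sc1.png

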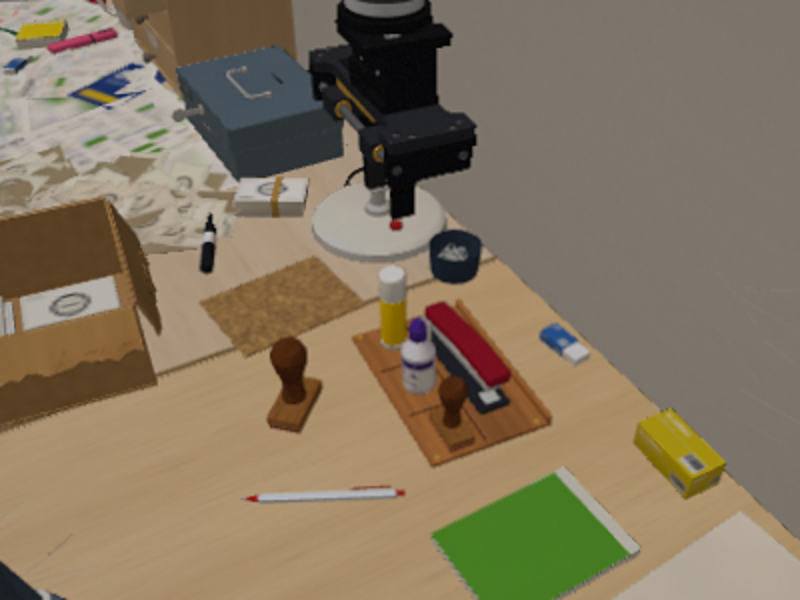

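The scene view shows the hand above the glue stick, with nothing disturbed (fingertips about crop (400,200)). Descending.

>>> drive_tool([
  [[-1,1,26],[0,0,0]],
  [[0,0,20],[0,0,0]],
  [[0,0,0],[0,0,0]],
  [[0,0,0],[0,0,0]],
])

```text
time_s: 2.1
position: [0.4615, 0.2063, 0.1374]
tcp_rot: [[-0.997, 0.078, 0.001], [0.078, 0.997, 0.0], [-0.001, 0.0, -1.0]]
force: [0.4, 0.3, -0.2]
opening: 0.549
grasp_force: 0.0
```

```bash
python3 - <<'E'
from h import *
go(.46,.2045,.052,85.5)
s=read_state(); print(proj('scene',s['position']))
sc=capture('scene');cv2.imwrite('pics/sc2.png',cv2.resize(sc[80:330,200:420],(704,800))[:600,:,::-1])
E
```

```text
t 2.1 pos [0.4615 0.2063 0.1374] yaw 85.53 open 0.549 gf 0.0 F [ 0.4  0.3 -0.2]
turn first: rz 0.0005 then shift mm [ 1.4 -1.9 85.4]  (in present axes [ 1.4 -1.9 85.4] )
[[295.64784691 177.91858544]]
```

View pics/sc2.png

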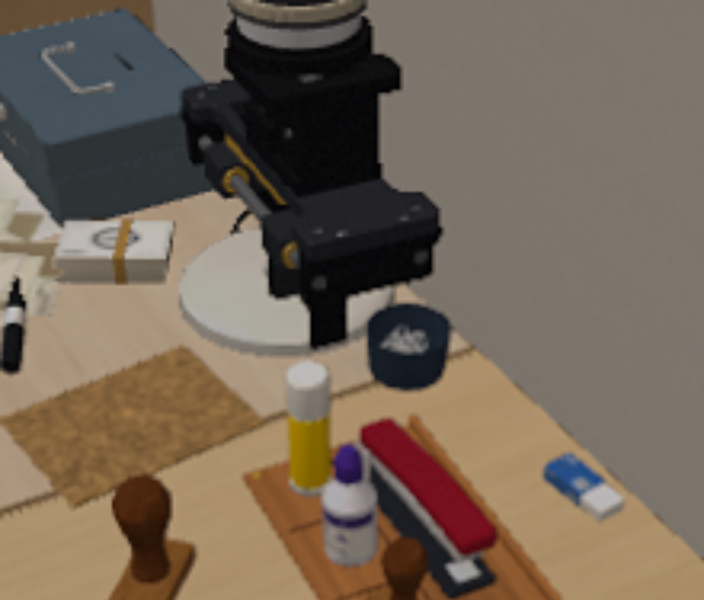

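The open fingers straddle the glue stick's axis (near finger at crop (328,340), cap at (308,375)). I'll descend and close.

>>> drive_tool([
  [[1.5,-2,20],[0,0,0]],
  [[0,0,25],[0,0,0]],
  [[0,0,25],[0,0,0]],
  [[0,0,15],[0,0,0]],
  [[0,0,0],[0,0,0]],
])

```text
time_s: 2.65
position: [0.4593, 0.204, 0.0511]
tcp_rot: [[-0.997, 0.079, -0.001], [0.079, 0.997, -0.0], [0.001, -0.0, -1.0]]
force: [-0.4, -0.3, -0.2]
opening: 0.549
grasp_force: 0.0
```

>>> drive_tool([
  [[0,0,0],[0,0,0]],
])

```text
time_s: 2.75
position: [0.4604, 0.2042, 0.0526]
tcp_rot: [[-0.997, 0.078, 0.002], [0.078, 0.997, 0.0], [-0.002, 0.001, -1.0]]
force: [0.2, 0.5, -0.3]
opening: 0.546
grasp_force: 0.0
```

>>> drive_tool([
  [[0,0,0],[0,0,0]],
  [[0,0,0],[0,0,0]],
  [[0,0,0],[0,0,0]],
  [[0,0,0],[0,0,0]],
], gripper=0.2)

```text
time_s: 3.15
position: [0.4599, 0.204, 0.0522]
tcp_rot: [[-0.997, 0.079, 0.001], [0.079, 0.997, 0.0], [-0.001, 0.0, -1.0]]
force: [-0.2, -0.9, 3.7]
opening: 0.303
grasp_force: 30.0
```

Glue gripped (26 mm measured). Carrying it to the near end of the mat.

>>> drive_tool([
  [[0,0,-10],[0,0,0]],
  [[0,0,-25],[0,0,0]],
  [[0,0,-25],[0,0,0]],
  [[13,11,-10],[0,0,0]],
  [[26,21,0],[0,0,0]],
])

```text
time_s: 3.65
position: [0.4253, 0.2394, 0.1235]
tcp_rot: [[-0.997, 0.082, 0.006], [0.082, 0.997, 0.002], [-0.006, 0.002, -1.0]]
force: [-0.2, 0.9, -1.4]
opening: 0.306
grasp_force: 30.0
```

>>> drive_tool([
  [[28,24,0],[0,0,0]],
  [[28,24,0],[0,0,0]],
  [[26,20,0],[0,0,0]],
  [[11,9,0],[0,0,0]],
  [[0,0,0],[0,0,0]],
])

```text
time_s: 4.15
position: [0.334, 0.3238, 0.1215]
tcp_rot: [[-0.997, 0.075, -0.001], [0.075, 0.997, -0.001], [0.001, -0.001, -1.0]]
force: [0.0, -0.1, -0.8]
opening: 0.308
grasp_force: 30.0
```

>>> drive_tool([
  [[0,0,20],[0,0,0]],
  [[0,0,25],[0,0,0]],
  [[0,0,12],[0,0,0]],
  [[0,0,0],[0,0,0]],
])

```text
time_s: 4.55
position: [0.3365, 0.3218, 0.0631]
tcp_rot: [[-0.997, 0.08, -0.003], [0.08, 0.997, -0.002], [0.002, -0.002, -1.0]]
force: [-0.6, -0.1, -0.9]
opening: 0.306
grasp_force: 30.0
```

```bash
python3 - <<'E'
from h import *
go(.3363,.3232,.051,85.5)
E
```

```text
t 4.55 pos [0.3365 0.3218 0.0631] yaw 85.41 open 0.306 gf 30.0 F [-0.6 -0.1 -0.9]
turn first: rz -0.0016 then shift mm [ 0.3  1.4 12.1]  (in present axes [ 0.3  1.4 12.1] )
```

>>> drive_tool([
  [[0,0,8],[0,0,0]],
  [[0,0,4],[0,0,0]],
  [[0,0,0],[0,0,0]],
  [[0,0,0],[0,0,0]],
])

```text
time_s: 4.95
position: [0.3367, 0.323, 0.0528]
tcp_rot: [[-0.997, 0.079, 0.001], [0.079, 0.997, 0.0], [-0.001, 0.0, -1.0]]
force: [0.6, -0.2, -0.3]
opening: 0.304
grasp_force: 30.0
```

>>> drive_tool([
  [[0,0,0],[0,0,0]],
  [[0,0,0],[0,0,0]],
  [[0,0,-10],[0,0,0]],
  [[0,0,-30],[0,0,0]],
  [[0,0,-40],[0,0,0]],
], gripper=0.58)

```text
time_s: 5.45
position: [0.3353, 0.3223, 0.1328]
tcp_rot: [[-0.997, 0.079, -0.003], [0.079, 0.997, -0.002], [0.003, -0.002, -1.0]]
force: [1.4, 1.3, -0.2]
opening: 0.566
grasp_force: 0.0
```

>>> drive_tool([
  [[-20,-28,-10],[0,0,0]],
  [[-26,-35,0],[0,0,0]],
  [[-26,-35,0],[0,0,0]],
  [[-26,-35,0],[0,0,0]],
  [[-22,-29,0],[0,0,0]],
])

```text
time_s: 5.95
position: [0.4445, 0.1502, 0.1436]
tcp_rot: [[-0.997, 0.079, 0.002], [0.079, 0.997, 0.0], [-0.002, 0.0, -1.0]]
force: [-0.5, 0.3, 0.3]
opening: 0.579
grasp_force: 0.0
```

>>> drive_tool([
  [[-9,-12,0],[0,0,0]],
  [[0,0,0],[0,0,0]],
  [[0,0,0],[0,0,0]],
])

```text
time_s: 6.25
position: [0.4502, 0.14, 0.1427]
tcp_rot: [[-0.997, 0.079, -0.001], [0.079, 0.997, 0.0], [0.001, 0.0, -1.0]]
force: [-1.0, -0.0, 0.1]
opening: 0.581
grasp_force: 0.0
```

```bash
python3 - <<'E'
from h import *
go(.4518,.1393,.035,85.5)
sc=capture('scene');cv2.imwrite('pics/sc3.png',cv2.resize(sc[60:310,180:400],(528,600))[:,:,::-1])
E
```

```text
t 6.25 pos [0.4502 0.14   0.1427] yaw 85.46 open 0.581 gf 0.0 F [-1.  -0.   0.1]
turn first: rz -0.0006 then shift mm [ -1.6  -0.5 107.7]  (in present axes [ -1.8  -0.6 107.7] )
```

View pics/sc3.png

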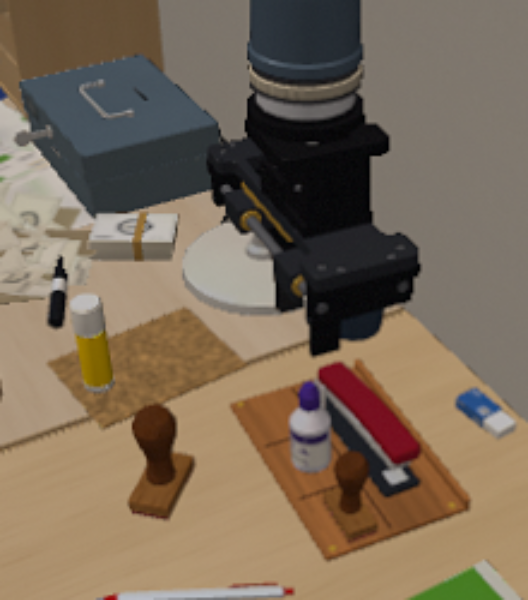

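The glue stick stands on the mat (crop (95,345)), and the hand is over the ink bottle. Grasping the bottle.

>>> drive_tool([
  [[-1.5,-0.5,25],[0,0,0]],
  [[0,0,35],[0,0,0]],
  [[0,0,30],[0,0,0]],
  [[0,0,17],[0,0,0]],
  [[0,0,0],[0,0,0]],
])

```text
time_s: 6.8
position: [0.4498, 0.1401, 0.0337]
tcp_rot: [[-0.997, 0.076, -0.006], [0.076, 0.997, -0.0], [0.006, -0.001, -1.0]]
force: [-1.2, 0.1, 0.2]
opening: 0.577
grasp_force: 0.0
```

>>> drive_tool([
  [[0,0,0],[0,0,0]],
  [[0,0,0],[0,0,0]],
])

```text
time_s: 7.0
position: [0.4531, 0.1395, 0.0365]
tcp_rot: [[-0.997, 0.077, 0.002], [0.077, 0.997, 0.0], [-0.002, 0.0, -1.0]]
force: [0.2, -0.8, 1.0]
opening: 0.58
grasp_force: 0.0
```

>>> drive_tool([
  [[0,0,0],[0,0,0]],
  [[0,0,0],[0,0,0]],
  [[0,0,0],[0,0,0]],
  [[0,0,0],[0,0,0]],
], gripper=0.25)

```text
time_s: 7.4
position: [0.4531, 0.1387, 0.036]
tcp_rot: [[-0.997, 0.079, 0.001], [0.079, 0.997, 0.0], [-0.001, 0.0, -1.0]]
force: [-0.8, 0.6, 2.9]
opening: 0.362
grasp_force: 30.0
```

>>> drive_tool([
  [[0,0,-10],[0,0,0]],
  [[0,0,-25],[0,0,0]],
  [[0,0,-25],[0,0,0]],
  [[4,20,-10],[0,0,0]],
  [[6,38,0],[0,0,0]],
])

```text
time_s: 7.9
position: [0.4489, 0.1966, 0.1078]
tcp_rot: [[-0.997, 0.083, 0.004], [0.083, 0.997, 0.0], [-0.004, 0.001, -1.0]]
force: [1.1, 0.9, -0.1]
opening: 0.367
grasp_force: 30.0
```

>>> drive_tool([
  [[7,42,0],[0,0,0]],
  [[7,42,0],[0,0,0]],
  [[6,36,0],[0,0,0]],
  [[2.5,15,0],[0,0,0]],
  [[0,0,0],[0,0,0]],
])

```text
time_s: 8.4
position: [0.4352, 0.3352, 0.1059]
tcp_rot: [[-0.997, 0.075, 0.001], [0.075, 0.997, 0.0], [-0.001, 0.0, -1.0]]
force: [0.4, -0.8, 0.5]
opening: 0.364
grasp_force: 30.0
```

>>> drive_tool([
  [[0,0,25],[0,0,0]],
  [[0,0,25],[0,0,0]],
  [[0,0,12],[0,0,0]],
  [[0,0,0],[0,0,0]],
  [[0,0,0],[0,0,0]],
])

```text
time_s: 8.9
position: [0.436, 0.3329, 0.0438]
tcp_rot: [[-0.997, 0.08, -0.0], [0.08, 0.997, -0.0], [0.0, -0.0, -1.0]]
force: [-0.0, -0.4, -0.1]
opening: 0.365
grasp_force: 30.0
```

```bash
python3 - <<'E'
from h import *
go(.4357,.3338,.0348,85.5)
E
```

```text
t 8.9 pos [0.436  0.3329 0.0438] yaw 85.42 open 0.365 gf 30.0 F [-0.  -0.4 -0.1]
turn first: rz -0.0014 then shift mm [0.4 0.9 9. ]  (in present axes [0.4 0.9 9. ] )
```

>>> drive_tool([
  [[0,1,6],[0,0,0]],
  [[0,0,3],[0,0,0]],
  [[0,0,0],[0,0,0]],
  [[0,0,0],[0,0,0]],
])

```text
time_s: 9.3
position: [0.4357, 0.3348, 0.0348]
tcp_rot: [[-0.997, 0.078, 0.0], [0.078, 0.997, 0.0], [-0.0, 0.0, -1.0]]
force: [0.8, 0.7, -0.6]
opening: 0.365
grasp_force: 30.0
```

>>> drive_tool([
  [[0,0,0],[0,0,0]],
  [[0,0,0],[0,0,0]],
  [[0,0,-15],[0,0,0]],
  [[0,0,-35],[0,0,0]],
  [[0,0,-45],[0,0,0]],
], gripper=0.58)

```text
time_s: 9.8
position: [0.4343, 0.3339, 0.129]
tcp_rot: [[-0.997, 0.079, -0.004], [0.079, 0.997, -0.002], [0.004, -0.002, -1.0]]
force: [0.9, 0.1, -0.2]
opening: 0.577
grasp_force: 0.0
```

>>> drive_tool([
  [[-4,-32,0],[0,0,0]],
  [[-5.5,-45,0],[0,0,0]],
  [[-5.5,-45,0],[0,0,0]],
  [[-5.5,-45,0],[0,0,0]],
  [[-5.5,-45,0],[0,0,0]],
])

```text
time_s: 10.3
position: [0.4449, 0.1198, 0.1299]
tcp_rot: [[-0.997, 0.078, 0.001], [0.078, 0.997, -0.0], [-0.001, 0.0, -1.0]]
force: [-0.3, -0.2, -1.4]
opening: 0.579
grasp_force: 0.0
```

>>> drive_tool([
  [[-5,-40,0],[0,0,0]],
  [[-2,-13,0],[0,0,0]],
  [[0,0,0],[0,0,0]],
  [[0,0,0],[0,0,0]],
])

```text
time_s: 10.7
position: [0.4476, 0.0685, 0.1296]
tcp_rot: [[-0.997, 0.079, -0.0], [0.079, 0.997, 0.0], [0.0, 0.0, -1.0]]
force: [0.3, -0.1, -0.2]
opening: 0.58
grasp_force: 0.0
```

```bash
python3 - <<'E'
from h import *
go(.448,.067,.036,85.5)
sc=capture('scene');cv2.imwrite('pics/sc4.png',cv2.resize(sc[60:310,180:400],(528,600))[:,:,::-1])
E
```

```text
t 10.7 pos [0.4476 0.0685 0.1296] yaw 85.46 open 0.58 gf 0.0 F [ 0.3 -0.1 -0.2]
turn first: rz -0.0008 then shift mm [-0.5 -1.5 93.6]  (in present axes [-0.5 -1.5 93.6] )
```

View pics/sc4.png

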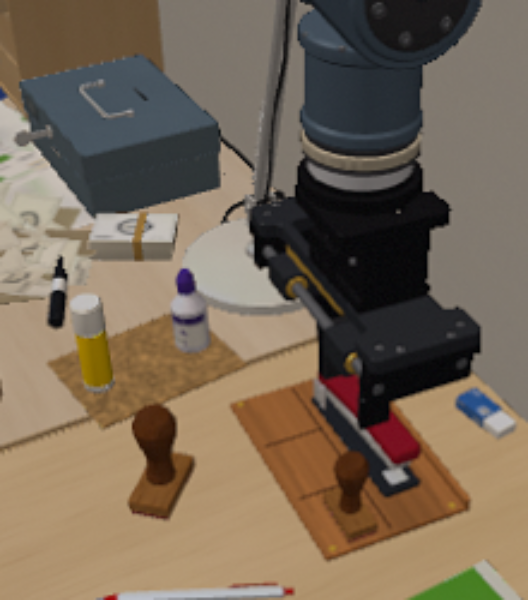

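Glue and ink both stand on the mat, at crop (93,345) and (190,315). The hand is over the small stamp, so I'll grasp its knob.

>>> drive_tool([
  [[-0.5,-1.5,25],[0,0,0]],
  [[0,0,30],[0,0,0]],
  [[0,0,25],[0,0,0]],
  [[0,0,13],[0,0,0]],
  [[0,0,0],[0,0,0]],
])

```text
time_s: 11.25
position: [0.4467, 0.0681, 0.035]
tcp_rot: [[-0.997, 0.076, -0.004], [0.076, 0.997, 0.001], [0.004, 0.0, -1.0]]
force: [1.3, 0.1, 0.2]
opening: 0.577
grasp_force: 0.0
```

>>> drive_tool([
  [[0,0,0],[0,0,0]],
  [[0,0,0],[0,0,0]],
])

```text
time_s: 11.45
position: [0.4486, 0.0671, 0.0373]
tcp_rot: [[-0.997, 0.077, 0.002], [0.077, 0.997, -0.0], [-0.002, 0.0, -1.0]]
force: [-0.6, -0.2, 1.2]
opening: 0.577
grasp_force: 0.0
```

>>> drive_tool([
  [[0,0,0],[0,0,0]],
  [[0,0,0],[0,0,0]],
  [[0,0,0],[0,0,0]],
  [[0,0,0],[0,0,0]],
], gripper=0.15)

```text
time_s: 11.85
position: [0.4482, 0.0663, 0.0368]
tcp_rot: [[-0.997, 0.079, 0.001], [0.079, 0.997, -0.0], [-0.001, -0.0, -1.0]]
force: [-0.8, 0.6, -0.5]
opening: 0.306
grasp_force: 0.0
```

>>> drive_tool([
  [[0,0,0],[0,0,0]],
  [[0,0,0],[0,0,0]],
])

```text
time_s: 12.05
position: [0.4483, 0.0664, 0.0368]
tcp_rot: [[-0.997, 0.079, 0.001], [0.079, 0.997, 0.0], [-0.001, 0.0, -1.0]]
force: [-0.4, 1.1, 4.0]
opening: 0.258
grasp_force: 29.5
```

```bash
python3 - <<'E'
from h import *
a=capture('top')[190:300,270:410];b=capture('scene')[180:300,260:400]
cv2.imwrite('pics/c5.png',np.hstack([cv2.resize(a,(400,400),interpolation=2),cv2.resize(b,(400,400),interpolation=2)])[:,:,::-1])
E
```

```text
(no output)
```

View pics/c5.png

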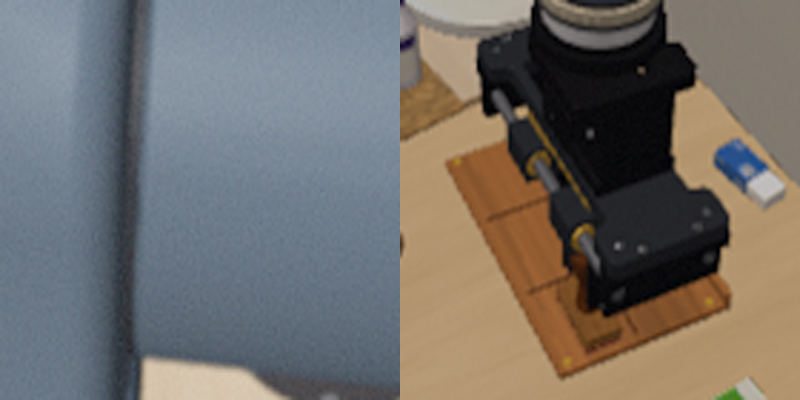

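>>> drive_tool([
  [[0,0,-8],[0,0,0]],
  [[0,0,-20],[0,0,0]],
  [[0,0,-30],[0,0,0]],
  [[0,0,-22],[0,0,0]],
  [[12,38,0],[0,0,0]],
])

```text
time_s: 12.65
position: [0.4437, 0.1028, 0.1195]
tcp_rot: [[-0.996, 0.084, 0.01], [0.084, 0.996, -0.001], [-0.01, -0.0, -1.0]]
force: [0.5, 0.2, -0.1]
opening: 0.26
grasp_force: 29.7
```

>>> drive_tool([
  [[13,40,0],[0,0,0]],
  [[13,40,0],[0,0,0]],
  [[13,40,0],[0,0,0]],
  [[13,40,0],[0,0,0]],
  [[13,40,0],[0,0,0]],
])

```text
time_s: 13.15
position: [0.3891, 0.311, 0.1168]
tcp_rot: [[-0.997, 0.079, -0.0], [0.079, 0.997, -0.0], [0.0, -0.001, -1.0]]
force: [0.2, -0.9, -0.2]
opening: 0.262
grasp_force: 29.7
```

>>> drive_tool([
  [[6,18,0],[0,0,0]],
  [[0,0,0],[0,0,0]],
  [[0,0,0],[0,0,0]],
])

```text
time_s: 13.45
position: [0.385, 0.3278, 0.1165]
tcp_rot: [[-0.997, 0.077, -0.001], [0.077, 0.997, -0.001], [0.001, -0.001, -1.0]]
force: [0.2, 0.5, -0.1]
opening: 0.259
grasp_force: 29.8
```

```bash
python3 - <<'E'
from h import *
go(.386,.3285,.0348,85.5)
b=capture('scene')[60:300,160:360]
cv2.imwrite('pics/c6.png',cv2.resize(b,(500,600),interpolation=2)[:,:,::-1])
E
```

```text
t 13.45 pos [0.385  0.3278 0.1165] yaw 85.57 open 0.259 gf 29.8 F [ 0.2  0.5 -0.1]
turn first: rz 0.0011 then shift mm [-1.   0.8 81.7]  (in present axes [-1.   0.9 81.7] )
```

View pics/c6.png

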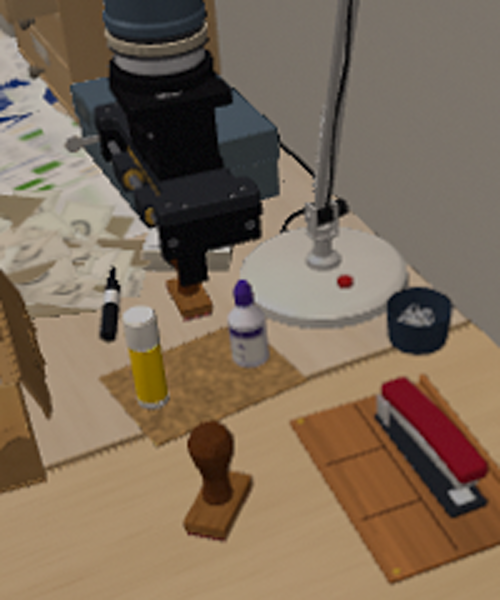

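The stamp hangs level from the hand at crop (190,295), between the glue and the ink. Lowering it onto the mat.

>>> drive_tool([
  [[-1,1,25],[0,0,0]],
  [[0,0,25],[0,0,0]],
  [[0,0,20],[0,0,0]],
  [[0,0,8],[0,0,0]],
  [[0,0,0],[0,0,0]],
])

```text
time_s: 14.0
position: [0.3863, 0.3276, 0.0377]
tcp_rot: [[-0.997, 0.081, -0.002], [0.081, 0.997, -0.001], [0.002, -0.002, -1.0]]
force: [-0.3, 0.3, -0.2]
opening: 0.261
grasp_force: 29.8
```

>>> drive_tool([
  [[0,0,2],[0,0,0]],
  [[0,0,0],[0,0,0]],
  [[0,0,0],[0,0,0]],
])

```text
time_s: 14.3
position: [0.3871, 0.3292, 0.0374]
tcp_rot: [[-0.997, 0.079, 0.001], [0.079, 0.997, 0.001], [-0.001, 0.001, -1.0]]
force: [-0.1, -0.2, -0.7]
opening: 0.256
grasp_force: 29.8
```

>>> drive_tool([
  [[0,0,2],[0,0,0]],
  [[0,0,0],[0,0,0]],
  [[0,0,0],[0,0,0]],
])

```text
time_s: 14.6
position: [0.3869, 0.3293, 0.0349]
tcp_rot: [[-0.997, 0.079, 0.001], [0.079, 0.997, 0.001], [-0.001, 0.001, -1.0]]
force: [0.1, 1.2, 2.1]
opening: 0.261
grasp_force: 29.6
```

>>> drive_tool([
  [[0,0,0],[0,0,0]],
  [[0,0,0],[0,0,0]],
  [[0,0,-15],[0,0,0]],
  [[0,0,-40],[0,0,0]],
  [[0,0,-45],[0,0,0]],
], gripper=0.58)

```text
time_s: 15.1
position: [0.3853, 0.3282, 0.1343]
tcp_rot: [[-0.997, 0.079, -0.004], [0.079, 0.997, -0.002], [0.004, -0.003, -1.0]]
force: [-0.1, 1.1, -0.6]
opening: 0.556
grasp_force: 0.0
```

>>> drive_tool([
  [[-22,-32,-15],[0,0,0]],
  [[-27,-39,0],[0,0,0]],
  [[-27,-39,0],[0,0,0]],
  [[-27,-39,0],[0,0,0]],
  [[-25,-38,0],[0,0,0]],
], gripper=0.65)

```text
time_s: 15.6
position: [0.5001, 0.1307, 0.1496]
tcp_rot: [[-0.997, 0.079, 0.0], [0.079, 0.997, -0.0], [-0.0, -0.0, -1.0]]
force: [0.4, 0.6, 0.0]
opening: 0.647
grasp_force: 0.0
```

>>> drive_tool([
  [[0,0,0],[0,0,0.139]],
  [[0,0,0],[0,0,0.139]],
  [[0,0,0],[0,0,0.139]],
  [[0,0,0],[0,0,0.139]],
  [[0,0,0],[0,0,0.139]],
])

```text
time_s: 16.1
position: [0.499, 0.1324, 0.1493]
tcp_rot: [[-0.711, 0.703, -0.001], [0.703, 0.711, -0.0], [0.001, -0.001, -1.0]]
force: [-0.6, 0.5, 1.0]
opening: 0.653
grasp_force: 0.0
```

>>> drive_tool([
  [[0,0,0],[0,0,0.139]],
  [[0,0,0],[0,0,0.139]],
  [[0,0,0],[0,0,0.139]],
  [[0,0,0],[0,0,0.139]],
  [[0,0,0],[0,0,0.139]],
])

```text
time_s: 16.6
position: [0.499, 0.1325, 0.1493]
tcp_rot: [[-0.096, 0.995, -0.001], [0.995, 0.096, -0.0], [-0.0, -0.001, -1.0]]
force: [-0.8, 0.0, -0.2]
opening: 0.648
grasp_force: 0.0
```

>>> drive_tool([
  [[0,0,0],[0,0,0.139]],
  [[0,0,0],[0,0,0]],
  [[0,0,0],[0,0,0]],
])

```text
time_s: 16.9
position: [0.4991, 0.1325, 0.1494]
tcp_rot: [[0.034, 0.999, -0.001], [0.999, -0.034, -0.0], [-0.0, -0.001, -1.0]]
force: [-0.0, -0.2, -0.2]
opening: 0.648
grasp_force: 0.0
```

```bash
python3 - <<'E'
from h import *
go(.4995,.1319,.024,-2.5)
b=capture('scene')[60:300,160:400];t=capture('top');cv2.imwrite('pics/top6.png',t[:,:,::-1])
cv2.imwrite('pics/c7.png',cv2.resize(b,(600,600),interpolation=2)[:,:,::-1])
E
```

```text
t 16.9 pos [0.4991 0.1325 0.1494] yaw -1.95 open 0.648 gf 0.0 F [-0.  -0.2 -0.2]
turn first: rz 0.0096 then shift mm [ -0.6   0.4 125.4]  (in present axes [ -0.6   0.5 125.4] )
```

View pics/c7.png

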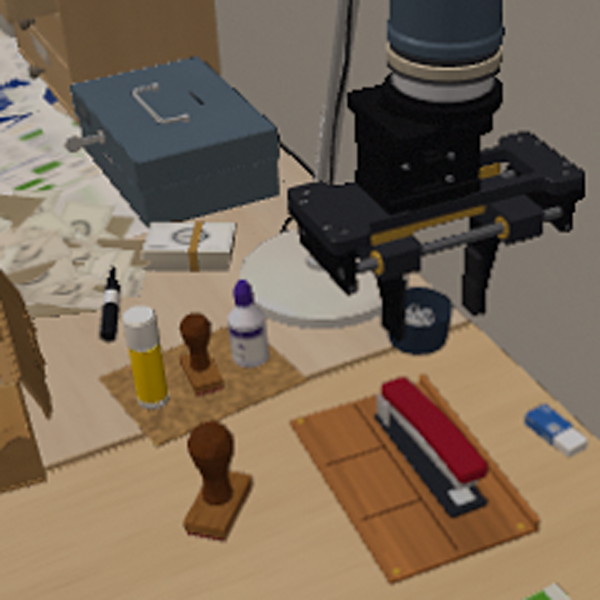

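All three stand on the mat: glue (148,360), stamp (198,350), ink (246,325) in the crop. The hand is over the stapler. Grasping it.

>>> drive_tool([
  [[-0.5,0.5,25],[0,0,0.01]],
  [[0,0,35],[0,0,0]],
  [[0,0,35],[0,0,0]],
  [[0,0,22],[0,0,0]],
  [[0,0,8],[0,0,0]],
])

```text
time_s: 17.5
position: [0.4984, 0.1319, 0.0224]
tcp_rot: [[0.046, 0.999, -0.004], [0.999, -0.046, -0.0], [-0.0, -0.004, -1.0]]
force: [-0.3, 0.6, 0.3]
opening: 0.652
grasp_force: 0.0
```

>>> drive_tool([
  [[0,0,0],[0,0,0]],
  [[0,0,0],[0,0,0]],
  [[0,0,0],[0,0,0]],
])

```text
time_s: 17.8
position: [0.501, 0.1321, 0.0258]
tcp_rot: [[0.047, 0.999, 0.003], [0.999, -0.047, 0.0], [0.0, 0.003, -1.0]]
force: [0.8, 0.4, -1.0]
opening: 0.647
grasp_force: 0.0
```

>>> drive_tool([
  [[0,0,0],[0,0,0]],
  [[0,0,0],[0,0,0]],
  [[0,0,0],[0,0,0]],
  [[0,0,0],[0,0,0]],
  [[0,0,0],[0,0,0]],
], gripper=0.15)

```text
time_s: 18.3
position: [0.5008, 0.132, 0.0248]
tcp_rot: [[0.047, 0.999, 0.002], [0.999, -0.047, 0.0], [0.0, 0.002, -1.0]]
force: [1.4, -0.9, -1.1]
opening: 0.28
grasp_force: 21.1
```

>>> drive_tool([
  [[0,0,0],[0,0,0]],
  [[0,0,0],[0,0,0]],
])

```text
time_s: 18.5
position: [0.5008, 0.132, 0.0248]
tcp_rot: [[0.047, 0.999, 0.002], [0.999, -0.047, 0.0], [0.0, 0.002, -1.0]]
force: [1.6, 0.7, 2.0]
opening: 0.275
grasp_force: 30.0
```

>>> drive_tool([
  [[0,0,-8],[0,0,0]],
  [[0,0,-20],[0,0,0]],
  [[0,0,-30],[0,0,0]],
  [[0,0,-30],[0,0,0]],
  [[-20,-5,-12],[0,0,0]],
])

```text
time_s: 19.0
position: [0.4953, 0.1136, 0.127]
tcp_rot: [[0.044, 0.999, 0.004], [0.999, -0.044, 0.001], [0.001, 0.004, -1.0]]
force: [0.1, -0.9, -3.0]
opening: 0.279
grasp_force: 30.1
```

>>> drive_tool([
  [[-36,-8,0],[0,0,0]],
  [[-36,-8,0],[0,0,0]],
  [[-36,-8,0],[0,0,0]],
  [[-36,-8,0],[0,0,0]],
  [[-36,-8,0],[0,0,0]],
])

```text
time_s: 19.5
position: [0.4439, -0.0663, 0.1245]
tcp_rot: [[0.046, 0.999, -0.002], [0.999, -0.046, 0.001], [0.001, -0.002, -1.0]]
force: [-0.2, -1.2, -2.2]
opening: 0.278
grasp_force: 30.1
```

>>> drive_tool([
  [[-14,-4,0],[0,0,0]],
  [[0,0,0],[0,0,0.12]],
  [[0,0,0],[0,0,0.138]],
  [[0,0,0],[0,0,0.138]],
  [[0,0,0],[0,0,0.138]],
])

```text
time_s: 20.0
position: [0.4396, -0.079, 0.1244]
tcp_rot: [[0.554, 0.833, -0.002], [0.833, -0.554, 0.001], [-0.0, -0.003, -1.0]]
force: [-0.3, 0.7, -3.4]
opening: 0.281
grasp_force: 30.1
```

>>> drive_tool([
  [[0,0,0],[0,0,0.138]],
  [[0,0,0],[0,0,0.138]],
  [[0,0,0],[0,0,0.138]],
  [[0,0,0],[0,0,0.138]],
  [[0,0,0],[0,0,0.138]],
])

```text
time_s: 20.5
position: [0.4397, -0.0788, 0.1244]
tcp_rot: [[0.957, 0.29, -0.002], [0.29, -0.957, 0.001], [-0.002, -0.002, -1.0]]
force: [-0.5, -1.0, -2.6]
opening: 0.272
grasp_force: 30.1
```

>>> drive_tool([
  [[0,0,0],[0,0,0.138]],
  [[0,0,0],[0,0,0.138]],
  [[0,0,0],[0,0,0]],
  [[0,0,0],[0,0,0]],
])

```text
time_s: 20.9
position: [0.4402, -0.0791, 0.1245]
tcp_rot: [[1.0, 0.027, -0.001], [0.027, -1.0, 0.001], [-0.001, -0.001, -1.0]]
force: [0.7, -0.7, -2.2]
opening: 0.279
grasp_force: 30.1
```

```bash
python3 - <<'E'
from h import *
go(.4419,-.0791,.0308,-88.6)
print(plane('top',[(180+283/2.5,180+125/2.5),(180+457/2.5,180+128/2.5)],.012))
cv2.imwrite('pics/c8.png',cv2.resize(np.hstack([capture('scene')[150:390,250:450],capture('top')[180:420,350:550]]),(800,480),interpolation=2)[:,:,::-1])
E
```

```text
t 20.9 pos [ 0.4402 -0.0791  0.1245] yaw -88.46 open 0.279 gf 30.1 F [ 0.7 -0.7 -2.2]
turn first: rz 0.0025 then shift mm [ 1.7  0.1 93.7]  (in present axes [ 1.8  0.1 93.7] )
[[0.4899881  0.20203601 0.012     ]
 [0.48569722 0.06774455 0.012     ]]
```

View pics/c8.png

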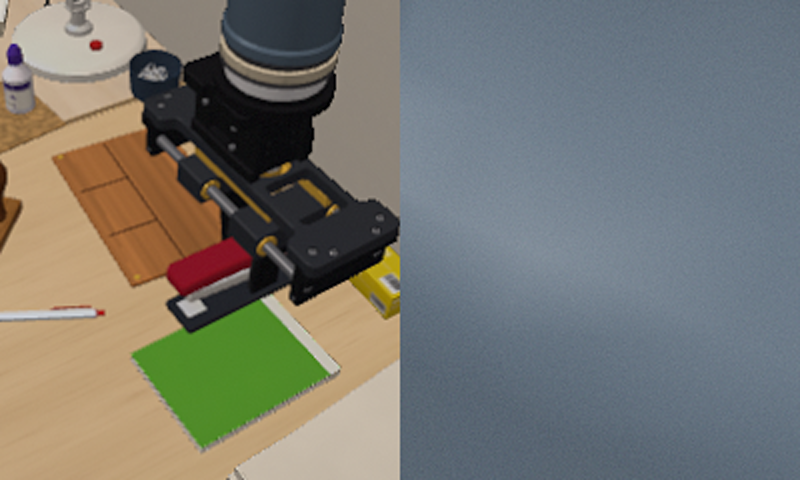

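The stapler hangs level over the pad, anvil end towards the robot (left half of the picture, (190,310)). Lowering it.

>>> drive_tool([
  [[0,0,25],[0,0,0]],
  [[0,0,30],[0,0,0]],
  [[0,0,22],[0,0,0]],
  [[0,0,10],[0,0,0]],
  [[0,0,0],[0,0,0]],
])

```text
time_s: 21.5
position: [0.4402, -0.0792, 0.0365]
tcp_rot: [[1.0, 0.024, -0.003], [0.024, -1.0, 0.001], [-0.003, -0.001, -1.0]]
force: [-0.2, -0.3, -2.9]
opening: 0.278
grasp_force: 30.1
```

>>> drive_tool([
  [[0,0,4],[0,0,0]],
  [[0,0,2],[0,0,0]],
  [[0,0,0],[0,0,0]],
  [[0,0,0],[0,0,0]],
])

```text
time_s: 21.9
position: [0.4413, -0.0796, 0.0321]
tcp_rot: [[1.0, 0.024, 0.001], [0.024, -1.0, -0.001], [0.001, 0.001, -1.0]]
force: [-0.7, -0.1, -3.3]
opening: 0.28
grasp_force: 30.1
```

>>> drive_tool([
  [[0,0,2],[0,0,0]],
  [[0,0,0],[0,0,0]],
  [[0,0,0],[0,0,0]],
])

```text
time_s: 22.2
position: [0.4409, -0.0794, 0.0296]
tcp_rot: [[1.0, 0.024, 0.0], [0.024, -1.0, -0.0], [0.0, 0.0, -1.0]]
force: [-0.2, -0.4, -3.0]
opening: 0.278
grasp_force: 30.1
```

>>> drive_tool([
  [[0,0,0],[0,0,0]],
  [[0,0,0],[0,0,0]],
  [[0,0,0],[0,0,0]],
  [[0,0,-20],[0,0,0]],
  [[0,0,-45],[0,0,0]],
], gripper=0.58)

```text
time_s: 22.7
position: [0.439, -0.0787, 0.093]
tcp_rot: [[1.0, 0.023, -0.007], [0.023, -1.0, 0.003], [-0.007, -0.003, -1.0]]
force: [0.6, -1.2, -0.4]
opening: 0.564
grasp_force: 0.0
```

>>> drive_tool([
  [[0,0,-45],[0,0,0]],
  [[0,0,0],[0,0,0.103]],
  [[-9,-42,0],[0,0,0]],
  [[-9,-42,0],[0,0,0]],
  [[-9,-42,0],[0,0,0]],
])

```text
time_s: 23.2
position: [0.4238, 0.0493, 0.1399]
tcp_rot: [[0.997, -0.081, 0.001], [-0.081, -0.997, -0.0], [0.001, -0.0, -1.0]]
force: [0.2, 1.2, 0.5]
opening: 0.58
grasp_force: 0.0
```

>>> drive_tool([
  [[-9,-42,0],[0,0,0]],
  [[-9,-42,0],[0,0,0]],
  [[-9,-42,0],[0,0,0]],
  [[-9,-42,0],[0,0,0]],
  [[-9,-42,0],[0,0,0]],
])

```text
time_s: 23.7
position: [0.3951, 0.2629, 0.1397]
tcp_rot: [[0.997, -0.079, 0.0], [-0.079, -0.997, 0.0], [0.0, -0.0, -1.0]]
force: [1.5, -0.3, -0.4]
opening: 0.579
grasp_force: 0.0
```

>>> drive_tool([
  [[-9,-42,0],[0,0,0]],
  [[-5,-25,0],[0,0,0]],
  [[0,0,0],[0,0,0]],
  [[0,0,0],[0,0,0]],
])

```text
time_s: 24.1
position: [0.3865, 0.329, 0.1394]
tcp_rot: [[0.997, -0.077, -0.001], [-0.077, -0.997, -0.001], [-0.0, 0.001, -1.0]]
force: [-0.6, -0.5, -0.7]
opening: 0.579
grasp_force: 0.0
```

```bash
python3 - <<'E'
from h import *
go(.3869,.3293,.036,-94.5)
t=capture('top');cv2.imwrite('pics/top9.png',t[:,:,::-1]);s=capture('scene')
cv2.imwrite('pics/c9.png',np.hstack([cv2.resize(t[200:310,400:490],(400,489),interpolation=2),cv2.resize(s[270:380,310:430],(400,489),interpolation=2)])[:,:,::-1])
r=mask(t,(165,120,40),(179,255,255),(405,210,480,300)); print('red',rect('top',r,.058))
k=mask(t,(0,0,0),(179,255,70),(405,210,480,300)); print('dark',rect('top',k,.017))
g=mask(t,(35,80,50),(70,255,255),(400,205,480,300)); w=mask(t,(0,0,150),(179,22,255),(405,212,475,228))
print('pad',rect('top',g|w|r|k,.011))
E
```

```text
t 24.1 pos [0.3865 0.329  0.1394] yaw -94.44 open 0.579 gf 0.0 F [-0.6 -0.5 -0.7]
turn first: rz 0.001 then shift mm [  0.4  -0.3 103.4]  (in present axes [  0.4  -0.4 103.4] )
red ((440.9117736816406, -78.56932067871094), (129.29373168945312, 25.700246810913086), 2.444979190826416)
dark ((435.4189758300781, -70.44556427001953), (110.87764739990234, 10.618155479431152), 0.9873855710029602)
pad ((443.2115173339844, -78.89688110351562), (144.40980529785156, 104.63529205322266), 1.4147928953170776)
```

View pics/c9.png

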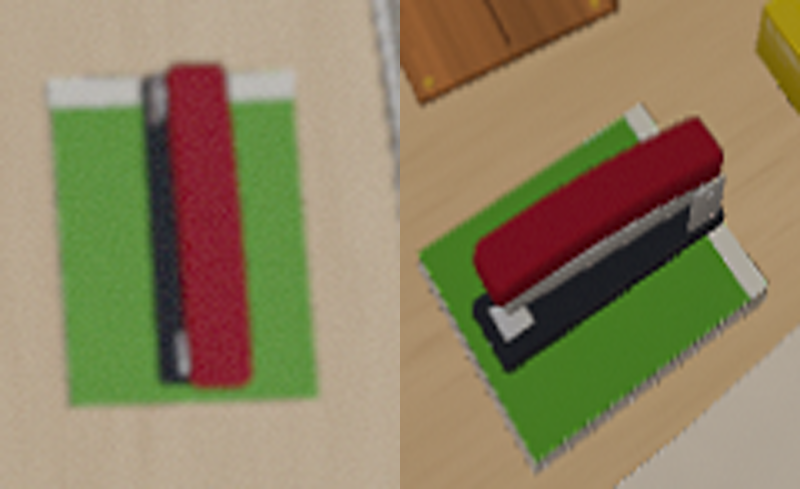

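```bash
python3 - <<'E'
from h import *
t=cv2.imread('pics/top9.png'); 
print('front col 437', [tuple(t[v,437]) for v in range(281,294)])
print('back col 434', [tuple(t[v,434]) for v in range(211,222)])
print('pad back col 422', [tuple(t[v,422]) for v in range(212,222)])
print('red back col 444',[tuple(t[v,444]) for v in range(210,220)])
print('red front col 449',[tuple(t[v,449]) for v in range(282,292)])
E
```

```text
front col 437 [(np.uint8(47), np.uint8(41), np.uint8(41)), (np.uint8(42), np.uint8(33), np.uint8(37)), (np.uint8(44), np.uint8(38), np.uint8(33)), (np.uint8(39), np.uint8(38), np.uint8(35)), (np.uint8(51), np.uint8(59), np.uint8(49)), (np.uint8(55), np.uint8(99), np.uint8(67)), (np.uint8(58), np.uint8(133), np.uint8(84)), (np.uint8(64), np.uint8(146), np.uint8(94)), (np.uint8(69), np.uint8(147), np.uint8(100)), (np.uint8(93), np.uint8(145), np.uint8(126)), (np.uint8(130), np.uint8(156), np.uint8(165)), (np.uint8(142), np.uint8(163), np.uint8(182)), (np.uint8(148), np.uint8(169), np.uint8(186))]
back col 434 [(np.uint8(146), np.uint8(169), np.uint8(185)), (np.uint8(142), np.uint8(163), np.uint8(182)), (np.uint8(149), np.uint8(170), np.uint8(186)), (np.uint8(147), np.uint8(168), np.uint8(185)), (np.uint8(139), np.uint8(159), np.uint8(175)), (np.uint8(123), np.uint8(137), np.uint8(151)), (np.uint8(103), np.uint8(107), np.uint8(115)), (np.uint8(102), np.uint8(101), np.uint8(107)), (np.uint8(112), np.uint8(109), np.uint8(117)), (np.uint8(112), np.uint8(115), np.uint8(119)), (np.uint8(114)
[... 771 characters left out ...]
 (np.uint8(44), np.uint8(40), np.uint8(130)), (np.uint8(48), np.uint8(30), np.uint8(134)), (np.uint8(47), np.uint8(32), np.uint8(136)), (np.uint8(49), np.uint8(36), np.uint8(135)), (np.uint8(48), np.uint8(40), np.uint8(137))]
red front col 449 [(np.uint8(46), np.uint8(32), np.uint8(135)), (np.uint8(45), np.uint8(27), np.uint8(135)), (np.uint8(45), np.uint8(28), np.uint8(136)), (np.uint8(47), np.uint8(29), np.uint8(135)), (np.uint8(46), np.uint8(59), np.uint8(132)), (np.uint8(59), np.uint8(106), np.uint8(113)), (np.uint8(57), np.uint8(135), np.uint8(95)), (np.uint8(81), np.uint8(149), np.uint8(110)), (np.uint8(112), np.uint8(157), np.uint8(146)), (np.uint8(139), np.uint8(166), np.uint8(177))]
```

```bash
python3 - <<'E'
from h import *
for n,q,z in(('base front',(437,285.7),.012),('base back',(434,216),.019),('pad front',(437,290.4),.011),('pad back',(434,216.6),.011),('red back',(444,213.8),.058),('red front',(449,286.8),.05)):print(n,(plane('top',q,z)[0]*1000).round(1))
E
```

```text
base front [379.2 -69.2  12. ]
base back [512.  -68.5  19. ]
pad front [370.4 -68.9  11. ]
pad back [512.5 -70.1  11. ]
red back [507.4 -78.7  58. ]
red front [374.1 -82.6  50. ]
```

The stapler lies on its base, along the pad and near enough its middle: bounding centre about (443,-79), pad centre (442,-79), under 1° to 1.5° off in angle. Now I'll take the stamp back.

>>> drive_tool([
  [[0.5,-0.5,25],[0,0,0]],
  [[0,0,30],[0,0,0]],
  [[0,0,30],[0,0,0]],
  [[0,0,18],[0,0,0]],
  [[0,0,0],[0,0,0]],
])

```text
time_s: 24.7
position: [0.3864, 0.3272, 0.0345]
tcp_rot: [[0.997, -0.082, -0.005], [-0.082, -0.997, -0.003], [-0.005, 0.003, -1.0]]
force: [-0.6, -0.5, -0.9]
opening: 0.58
grasp_force: 0.0
```

>>> drive_tool([
  [[0,0,0],[0,0,0]],
  [[0,0,0],[0,0,0]],
])

```text
time_s: 24.9
position: [0.3886, 0.3294, 0.0376]
tcp_rot: [[0.997, -0.08, 0.002], [-0.08, -0.997, 0.001], [0.002, -0.001, -1.0]]
force: [0.4, 0.2, 0.3]
opening: 0.581
grasp_force: 0.0
```

>>> drive_tool([
  [[0,0,0],[0,0,0]],
  [[0,0,0],[0,0,0]],
  [[0,0,0],[0,0,0]],
  [[0,0,0],[0,0,0]],
  [[0,0,0],[0,0,0]],
], gripper=0.15)

```text
time_s: 25.4
position: [0.3877, 0.3296, 0.0368]
tcp_rot: [[0.997, -0.079, 0.0], [-0.079, -0.997, 0.0], [0.0, -0.0, -1.0]]
force: [-0.2, -0.5, 2.4]
opening: 0.268
grasp_force: 29.4
```

>>> drive_tool([
  [[0,0,0],[0,0,0]],
  [[0,0,0],[0,0,0]],
])

```text
time_s: 25.6
position: [0.3877, 0.3296, 0.0368]
tcp_rot: [[0.997, -0.079, 0.0], [-0.079, -0.997, 0.0], [0.0, -0.0, -1.0]]
force: [-0.8, -0.2, 3.7]
opening: 0.264
grasp_force: 29.3
```

>>> drive_tool([
  [[0,0,-8],[0,0,0]],
  [[0,0,-25],[0,0,0]],
  [[0,0,-35],[0,0,0]],
  [[0,0,-15],[0,0,0]],
  [[10,32,0],[0,0,0]],
])

```text
time_s: 26.1
position: [0.397, 0.2999, 0.1224]
tcp_rot: [[0.997, -0.075, 0.007], [-0.075, -0.997, 0.004], [0.007, -0.005, -1.0]]
force: [1.1, -1.0, -0.6]
opening: 0.263
grasp_force: 29.6
```

>>> drive_tool([
  [[13,40,0],[0,0,0]],
  [[13,40,0],[0,0,0]],
  [[13,40,0],[0,0,0]],
  [[13,40,0],[0,0,0]],
  [[12,40,0],[0,0,0]],
])

```text
time_s: 26.6
position: [0.4433, 0.0908, 0.1199]
tcp_rot: [[0.997, -0.079, 0.0], [-0.079, -0.997, 0.0], [0.0, -0.0, -1.0]]
force: [1.8, 0.1, -1.4]
opening: 0.261
grasp_force: 29.6
```

>>> drive_tool([
  [[8,25,0],[0,0,0]],
  [[0,0,10],[0,0,0]],
  [[0,0,30],[0,0,0]],
  [[0,0,25],[0,0,0]],
  [[0,0,0],[0,0,0]],
])

```text
time_s: 27.1
position: [0.4463, 0.0677, 0.0522]
tcp_rot: [[0.997, -0.079, -0.007], [-0.079, -0.997, 0.001], [-0.007, -0.0, -1.0]]
force: [-0.5, -0.8, 0.1]
opening: 0.266
grasp_force: 29.6
```

>>> drive_tool([
  [[0,0,0],[0,0,0]],
  [[0,0,0],[0,0,0]],
])

```text
time_s: 27.3
position: [0.4495, 0.0674, 0.0554]
tcp_rot: [[0.997, -0.078, 0.001], [-0.078, -0.997, -0.0], [0.001, -0.0, -1.0]]
force: [0.4, -0.8, 0.2]
opening: 0.262
grasp_force: 29.6
```

```bash
python3 - <<'E'
from h import *
go(.4491,.0664,.0395,-94.5)
E
```

```text
t 27.3 pos [0.4495 0.0674 0.0554] yaw -94.49 open 0.262 gf 29.6 F [ 0.4 -0.8  0.2]
turn first: rz 0.0002 then shift mm [-0.3  1.  15.9]  (in present axes [-0.3  1.  15.9] )
```

>>> drive_tool([
  [[-0.5,1,10],[0,0,0]],
  [[0,0,5],[0,0,0]],
  [[0,0,0],[0,0,0]],
  [[0,0,0],[0,0,0]],
  [[0,0,0],[0,0,0]],
])

```text
time_s: 27.8
position: [0.4486, 0.0659, 0.0396]
tcp_rot: [[0.997, -0.079, 0.0], [-0.079, -0.997, -0.0], [0.0, 0.0, -1.0]]
force: [-0.1, 0.5, -1.1]
opening: 0.269
grasp_force: 29.6
```

>>> drive_tool([
  [[0,0,0.5],[0,0,0]],
  [[0,0,0],[0,0,0]],
  [[0,0,0],[0,0,0]],
])

```text
time_s: 28.1
position: [0.4485, 0.0659, 0.0391]
tcp_rot: [[0.997, -0.079, 0.0], [-0.079, -0.997, -0.0], [0.0, -0.0, -1.0]]
force: [-0.2, 1.1, 0.3]
opening: 0.265
grasp_force: 29.6
```

>>> drive_tool([
  [[0,0,0],[0,0,0]],
  [[0,0,0],[0,0,0]],
  [[0,0,-15],[0,0,0]],
  [[0,0,-40],[0,0,0]],
  [[0,0,-40],[0,0,0]],
], gripper=0.58)

```text
time_s: 28.6
position: [0.4476, 0.0659, 0.1345]
tcp_rot: [[0.997, -0.079, -0.003], [-0.079, -0.997, 0.0], [-0.003, -0.0, -1.0]]
force: [0.3, 0.6, -1.0]
opening: 0.562
grasp_force: 0.0
```

>>> drive_tool([
  [[-5,-42,0],[0,0,0]],
  [[-6,-45,0],[0,0,0]],
  [[-6,-45,0],[0,0,0]],
  [[-6,-45,0],[0,0,0]],
  [[-6,-45,0],[0,0,0]],
])

```text
time_s: 29.1
position: [0.4366, 0.2913, 0.1342]
tcp_rot: [[0.997, -0.079, 0.0], [-0.079, -0.997, -0.0], [0.0, 0.0, -1.0]]
force: [0.6, -0.9, -0.8]
opening: 0.583
grasp_force: 0.0
```

>>> drive_tool([
  [[-5,-35,0],[0,0,0]],
  [[-1,-9,0],[0,0,0]],
  [[0,0,0],[0,0,0]],
  [[0,0,0],[0,0,0]],
])

```text
time_s: 29.5
position: [0.4341, 0.3327, 0.1338]
tcp_rot: [[0.997, -0.079, -0.001], [-0.079, -0.997, -0.001], [-0.001, 0.001, -1.0]]
force: [-0.0, -0.3, 0.5]
opening: 0.58
grasp_force: 0.0
```

```bash
python3 - <<'E'
from h import *
go(.4357,.3348,.0348,-94.5)
t=capture('top');cv2.imwrite('pics/top10.png',t[:,:,::-1]);s=capture('scene')
a=cv2.imread('pics/scene0.png')[:,:,::-1]
c=lambda i:cv2.resize(i[180:300,270:390],(400,400),interpolation=2)
cv2.imwrite('pics/c10.png',np.hstack([c(a),c(s)])[:,:,::-1]);cv2.imwrite('pics/sc10.png',s[:,:,::-1])
for n in('top0','top10'):
    im=cv2.imread(f'pics/{n}.png')[:,:,::-1].copy()
    print(n,[x for x in cv2.minEnclosingCircle(blob(mask(im,(0,120,20),(14,255,95),(350,225,385,270))))])
E
```

```text
t 29.5 pos [0.4341 0.3327 0.1338] yaw -94.55 open 0.58 gf 0.0 F [-0.  -0.3  0.5]
turn first: rz -0.0008 then shift mm [ 1.4 -2.2 99. ]  (in present axes [ 1.5 -2.3 99. ] )
top0 [(365.27777099609375, 246.75926208496094), 7.948195457458496]
top10 [(366.2234191894531, 247.03192138671875), 7.074772834777832]
```

View pics/c10.png

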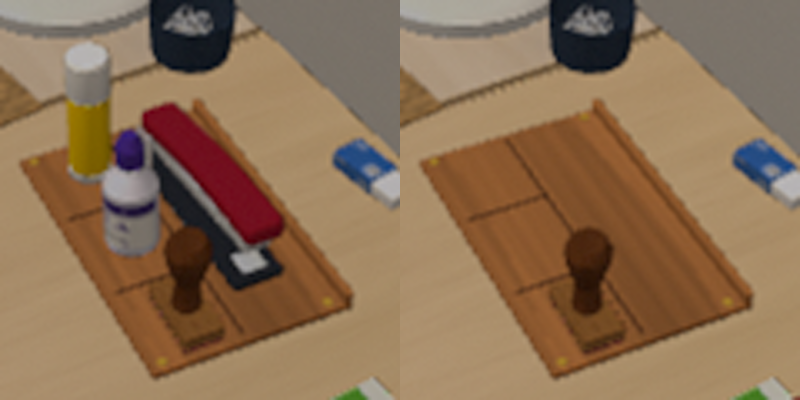

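The stamp is back in its place: knob at (188,256) against (188,255) before, foot corner at (152,290) in both. Next, the ink bottle.

>>> drive_tool([
  [[1.5,-2,25],[0,0,0]],
  [[0,0,30],[0,0,0]],
  [[0,0,28],[0,0,0]],
  [[0,0,14],[0,0,0]],
  [[0,0,0],[0,0,0]],
])

```text
time_s: 30.1
position: [0.4353, 0.334, 0.0354]
tcp_rot: [[0.997, -0.081, -0.004], [-0.081, -0.997, -0.002], [-0.004, 0.002, -1.0]]
force: [-0.5, 0.2, 0.4]
opening: 0.577
grasp_force: 0.0
```

>>> drive_tool([
  [[0,0,0],[0,0,0]],
  [[0,0,0],[0,0,0]],
  [[0,0,0],[0,0,0]],
])

```text
time_s: 30.4
position: [0.4371, 0.3361, 0.0383]
tcp_rot: [[0.997, -0.079, 0.002], [-0.079, -0.997, 0.001], [0.002, -0.001, -1.0]]
force: [-0.2, -0.1, 0.9]
opening: 0.582
grasp_force: 0.0
```

>>> drive_tool([
  [[0,0,0],[0,0,0]],
  [[0,0,0],[0,0,0]],
  [[0,0,0],[0,0,0]],
  [[0,0,0],[0,0,0]],
  [[0,0,0],[0,0,0]],
], gripper=0.25)

```text
time_s: 30.9
position: [0.4363, 0.3358, 0.0373]
tcp_rot: [[0.997, -0.079, 0.0], [-0.079, -0.997, 0.0], [0.0, -0.0, -1.0]]
force: [0.3, -0.5, 2.3]
opening: 0.364
grasp_force: 30.0
```

>>> drive_tool([
  [[0,0,-8],[0,0,0]],
  [[0,0,-25],[0,0,0]],
  [[0,0,-30],[0,0,0]],
  [[0,0,-15],[0,0,0]],
  [[5,30,0],[0,0,0]],
])

```text
time_s: 31.4
position: [0.4413, 0.3085, 0.1181]
tcp_rot: [[0.997, -0.075, 0.008], [-0.076, -0.997, 0.004], [0.008, -0.005, -1.0]]
force: [0.3, -0.5, -0.7]
opening: 0.361
grasp_force: 30.0
```

>>> drive_tool([
  [[7,40,0],[0,0,0]],
  [[7,40,0],[0,0,0]],
  [[7,40,0],[0,0,0]],
  [[5,32,0],[0,0,0]],
  [[2,13,0],[0,0,0]],
])

```text
time_s: 31.9
position: [0.4539, 0.1364, 0.1154]
tcp_rot: [[0.997, -0.082, 0.0], [-0.082, -0.997, -0.0], [0.0, 0.0, -1.0]]
force: [0.5, 1.2, 0.1]
opening: 0.361
grasp_force: 30.0
```

>>> drive_tool([
  [[0,0,10],[0,0,0]],
  [[0,0,30],[0,0,0]],
  [[0,0,22],[0,0,0]],
  [[0,0,0],[0,0,0]],
  [[0,0,0],[0,0,0]],
])

```text
time_s: 32.4
position: [0.4532, 0.1398, 0.0526]
tcp_rot: [[0.997, -0.078, -0.001], [-0.078, -0.997, 0.0], [-0.001, -0.0, -1.0]]
force: [-0.8, -0.2, 0.3]
opening: 0.364
grasp_force: 30.0
```

>>> drive_tool([
  [[0,0,0],[0,0,0]],
])

```text
time_s: 32.5
position: [0.4543, 0.1395, 0.0537]
tcp_rot: [[0.997, -0.078, 0.001], [-0.078, -0.997, 0.0], [0.001, -0.0, -1.0]]
force: [0.7, 0.4, -0.2]
opening: 0.362
grasp_force: 30.0
```

```bash
python3 - <<'E'
from h import *
go(.4537,.1387,.0395,-94.5)
E
```

```text
t 32.5 pos [0.4543 0.1395 0.0537] yaw -94.47 open 0.362 gf 30.0 F [ 0.7  0.4 -0.2]
turn first: rz 0.0005 then shift mm [-0.5  0.9 14.2]  (in present axes [-0.5  0.9 14.2] )
```

>>> drive_tool([
  [[0,0.5,9],[0,0,0]],
  [[0,0,5],[0,0,0]],
  [[0,0,0],[0,0,0]],
  [[0,0,0],[0,0,0]],
  [[0,0,0],[0,0,0]],
])

```text
time_s: 33.0
position: [0.454, 0.1382, 0.0392]
tcp_rot: [[0.997, -0.079, 0.001], [-0.079, -0.997, 0.0], [0.001, -0.0, -1.0]]
force: [0.3, 0.3, 1.2]
opening: 0.365
grasp_force: 30.0
```

>>> drive_tool([
  [[0,0,0],[0,0,0]],
  [[0,0,0],[0,0,0]],
  [[0,0,-15],[0,0,0]],
  [[0,0,-40],[0,0,0]],
  [[0,0,-45],[0,0,0]],
], gripper=0.56)

```text
time_s: 33.5
position: [0.4521, 0.138, 0.1388]
tcp_rot: [[0.997, -0.079, -0.005], [-0.079, -0.997, -0.0], [-0.005, 0.001, -1.0]]
force: [1.2, -0.1, 0.7]
opening: 0.555
grasp_force: 0.0
```

>>> drive_tool([
  [[-20,-28,0],[0,0,0]],
  [[-27,-36,0],[0,0,0]],
  [[-27,-36,0],[0,0,0]],
  [[-27,-36,0],[0,0,0]],
  [[-22,-28,0],[0,0,0]],
])

```text
time_s: 34.0
position: [0.3422, 0.3128, 0.139]
tcp_rot: [[0.997, -0.078, -0.001], [-0.078, -0.997, -0.0], [-0.001, 0.0, -1.0]]
force: [1.1, 0.0, 0.2]
opening: 0.558
grasp_force: 0.0
```

>>> drive_tool([
  [[-8,-10,0],[0,0,0]],
  [[0,0,0],[0,0,0]],
  [[0,0,0],[0,0,0]],
  [[0,0,0],[0,0,0]],
])

```text
time_s: 34.4
position: [0.3378, 0.3211, 0.139]
tcp_rot: [[0.997, -0.081, 0.0], [-0.081, -0.997, -0.0], [0.0, 0.0, -1.0]]
force: [0.2, 0.9, 0.1]
opening: 0.56
grasp_force: 0.0
```

```bash
python3 - <<'E'
from h import *
go(.3367,.323,.053,-94.5)
t=capture('top');cv2.imwrite('pics/top11.png',t[:,:,::-1]);s=capture('scene');cv2.imwrite('pics/sc11.png',s[:,:,::-1])
for n,ex,r in(('top',('0','11'),(312,232,340,260)),('sc',('ene0','11'),(298,212,322,238))):
  for e in ex:
    im=cv2.imread(f'pics/{n}{e}.png')[:,:,::-1].copy(); print(n,e,cv2.minEnclosingCircle(blob(mask(im,(118,80,30),(150,255,255),r))))
E
```

```text
t 34.4 pos [0.3378 0.3211 0.139 ] yaw -94.64 open 0.56 gf 0.0 F [0.2 0.9 0.1]
turn first: rz -0.0024 then shift mm [-1.3 -1.8 86. ]  (in present axes [-1.3 -1.8 86. ] )
top 0 ((325.68182373046875, 243.68182373046875), 4.047844409942627)
top 11 ((326.3823547363281, 243.2058868408203), 4.038193702697754)
sc ene0 ((308.5, 224.68182373046875), 5.876578330993652)
sc 11 ((309.0, 224.90908813476562), 5.90919303894043)
```

The ink bottle is back to within about a pixel. Now the glue stick.

>>> drive_tool([
  [[-1,-1.5,20],[0,0,0]],
  [[0,0,30],[0,0,0]],
  [[0,0,24],[0,0,0]],
  [[0,0,12],[0,0,0]],
  [[0,0,0],[0,0,0]],
])

```text
time_s: 35.0
position: [0.3357, 0.3223, 0.0515]
tcp_rot: [[0.997, -0.081, -0.003], [-0.081, -0.997, -0.002], [-0.003, 0.002, -1.0]]
force: [-0.4, 0.3, 0.5]
opening: 0.562
grasp_force: 0.0
```

>>> drive_tool([
  [[0,0,0],[0,0,0]],
  [[0,0,0],[0,0,0]],
  [[0,0,0],[0,0,0]],
])

```text
time_s: 35.3
position: [0.3367, 0.3238, 0.0539]
tcp_rot: [[0.997, -0.079, 0.002], [-0.079, -0.997, 0.001], [0.002, -0.001, -1.0]]
force: [-0.5, 0.2, -0.1]
opening: 0.563
grasp_force: 0.0
```

>>> drive_tool([
  [[0,0,0],[0,0,0]],
  [[0,0,0],[0,0,0]],
  [[0,0,0],[0,0,0]],
  [[0,0,0],[0,0,0]],
  [[0,0,0],[0,0,0]],
], gripper=0.2)

```text
time_s: 35.8
position: [0.336, 0.3237, 0.0531]
tcp_rot: [[0.997, -0.079, 0.0], [-0.079, -0.997, 0.0], [0.0, -0.0, -1.0]]
force: [0.2, 0.8, 1.3]
opening: 0.305
grasp_force: 30.0
```

>>> drive_tool([
  [[0,0,-8],[0,0,0]],
  [[0,0,-25],[0,0,0]],
  [[0,0,-30],[0,0,0]],
  [[0,0,-12],[0,0,0]],
  [[20,16,0],[0,0,0]],
])

```text
time_s: 36.3
position: [0.354, 0.3074, 0.1304]
tcp_rot: [[0.997, -0.076, 0.003], [-0.076, -0.997, 0.002], [0.002, -0.002, -1.0]]
force: [0.8, 0.3, -0.5]
opening: 0.306
grasp_force: 30.0
```

>>> drive_tool([
  [[30,25,0],[0,0,0]],
  [[30,25,0],[0,0,0]],
  [[30,25,0],[0,0,0]],
  [[16,13,0],[0,0,0]],
  [[6,5.5,0],[0,0,0]],
])

```text
time_s: 36.8
position: [0.461, 0.2026, 0.1286]
tcp_rot: [[0.997, -0.082, 0.002], [-0.082, -0.997, 0.0], [0.002, -0.0, -1.0]]
force: [0.0, 0.5, -0.8]
opening: 0.304
grasp_force: 30.0
```

>>> drive_tool([
  [[0,0,10],[0,0,0]],
  [[0,0,28],[0,0,0]],
  [[0,0,20],[0,0,0]],
  [[0,0,0],[0,0,0]],
  [[0,0,0],[0,0,0]],
])

```text
time_s: 37.3
position: [0.4574, 0.2048, 0.0697]
tcp_rot: [[0.997, -0.078, -0.002], [-0.078, -0.997, -0.0], [-0.002, 0.0, -1.0]]
force: [0.7, -0.8, -0.2]
opening: 0.305
grasp_force: 30.0
```

>>> drive_tool([
  [[0,0,0],[0,0,0]],
])

```text
time_s: 37.4
position: [0.4589, 0.2047, 0.0707]
tcp_rot: [[0.997, -0.078, 0.001], [-0.078, -0.997, 0.0], [0.001, -0.0, -1.0]]
force: [-0.3, 0.3, -0.3]
opening: 0.309
grasp_force: 30.0
```

```bash
python3 - <<'E'
from h import *
go(.4592,.204,.0556,-94.5)
E
```

```text
t 37.4 pos [0.4589 0.2047 0.0707] yaw -94.48 open 0.309 gf 30.0 F [-0.3  0.3 -0.3]
turn first: rz 0.0004 then shift mm [ 0.4  0.7 15.1]  (in present axes [ 0.4  0.7 15.1] )
```

>>> drive_tool([
  [[0.5,0.5,10],[0,0,0]],
  [[0,0,5],[0,0,0]],
  [[0,0,0],[0,0,0]],
  [[0,0,0],[0,0,0]],
  [[0,0,0],[0,0,0]],
])

```text
time_s: 37.9
position: [0.4593, 0.2034, 0.055]
tcp_rot: [[0.997, -0.079, -0.0], [-0.079, -0.997, 0.0], [-0.0, -0.0, -1.0]]
force: [-0.1, 0.1, 0.0]
opening: 0.304
grasp_force: 30.0
```

>>> drive_tool([
  [[0,0,0],[0,0,0]],
  [[0,0,0],[0,0,0]],
  [[0,0,-15],[0,0,0]],
  [[0,0,-40],[0,0,0]],
  [[0,0,-40],[0,0,0]],
], gripper=0.54)

```text
time_s: 38.4
position: [0.4585, 0.2033, 0.1503]
tcp_rot: [[0.997, -0.079, -0.003], [-0.079, -0.997, -0.001], [-0.003, 0.001, -1.0]]
force: [0.0, -0.7, 0.9]
opening: 0.53
grasp_force: 0.0
```

>>> drive_tool([
  [[-20,-28,-15],[0,0,0]],
  [[-27,-36,0],[0,0,0]],
  [[-27,-36,0],[0,0,0]],
  [[-27,-36,0],[0,0,0]],
  [[-20,-28,0],[0,0,0]],
])

```text
time_s: 38.9
position: [0.3499, 0.3782, 0.1652]
tcp_rot: [[0.997, -0.078, -0.0], [-0.078, -0.997, 0.0], [-0.0, -0.0, -1.0]]
force: [0.2, -0.7, -0.2]
opening: 0.536
grasp_force: 0.0
```

```bash
python3 - <<'E'
from h import *
go(.34,.33,.16)
t=capture('top');cv2.imwrite('pics/top12.png',t[:,:,::-1]);s=capture('scene');cv2.imwrite('pics/sc12.png',s[:,:,::-1])
for n in('top0','top12'):
    im=cv2.imread(f'pics/{n}.png')[:,:,::-1].copy()
    print(n,cv2.minEnclosingCircle(blob(mask(im,(0,0,130),(179,40,255),(278,226,302,250)))))
t0=cv2.imread('pics/top0.png')[:,:,::-1]
c=lambda i:cv2.resize(i[150:310,265:485],(400,290),interpolation=2)
d=lambda i:cv2.resize(i[170:380,260:470],(400,300),interpolation=2)
s0=cv2.imread('pics/scene0.png')[:,:,::-1]
cv2.imwrite('pics/c12.png',np.vstack([np.hstack([c(t0),c(t)]),np.hstack([d(s0),d(s)])])[:,:,::-1])
E
```

```text
t 38.9 pos [0.3499 0.3782 0.1652] yaw -94.48 open 0.536 gf 0.0 F [ 0.2 -0.7 -0.2]
turn first: rz -0.0 then shift mm [-6.1 48.8  5.2]  (in present axes [-6.1 48.8  5.2] )
top0 ((288.0, 238.0), 8.24631118774414)
top12 ((290.0, 238.25), 8.310484886169434)
```

View pics/c12.png

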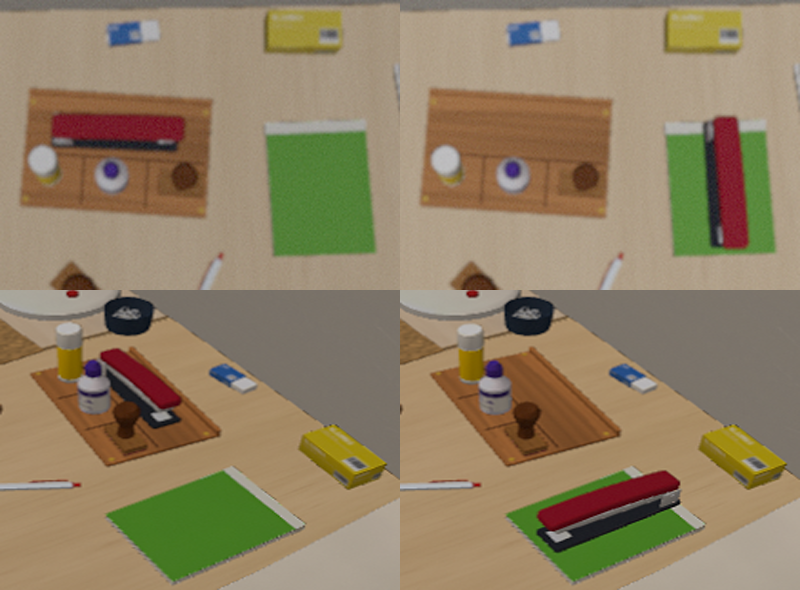

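Everything stands as asked, and the bystanders are unmoved. The glue cap may sit about 2 px off its start (crop 46 against 42), so I'll measure the shifts by registration.

```bash
python3 - <<'E'
from h import *
def sh(a,b,r):
    f=lambda i:cv2.resize(i[r[1]-6:r[3]+6,r[0]-6:r[2]+6],None,fx=8,fy=8,interpolation=cv2.INTER_CUBIC)
    A=f(a)[48:-48,48:-48];m=cv2.matchTemplate(f(b),A,cv2.TM_CCOEFF_NORMED);l=cv2.minMaxLoc(m);return ((l[3][0]-48)/8,(l[3][1]-48)/8),round(l[1],3)
t0,t1,s0,s1=[cv2.imread(f'pics/{n}.png') for n in('top0','top12','scene0','sc12')]
for n,rt,rs in(('glue',(280,230,298,254),(289,193,303,232)),('ink',(316,236,336,257),(300,219,317,257)),('stamp',(353,238,376,257),(316,247,337,284)),('eraser',(322,160,354,176),(370,222,395,242)),('board',(275,255,300,270),(315,270,345,292)),('carton',(410,152,455,182),(418,264,462,306)),('tub',(232,165,262,197),(313,175,343,201))):
    print(n,'top',sh(t0,t1,rt),'scene',sh(s0,s1,rs))
E
```

```text
glue top ((1.625, 0.0), 0.989) scene ((0.75, 0.875), 0.992)
ink top ((0.875, -0.25), 0.994) scene ((0.5, 0.375), 0.949)
stamp top ((0.5, 0.25), 0.966) scene ((-0.125, 0.625), 0.785)
eraser top ((0.0, 0.0), 0.997) scene ((0.0, 0.0), 1.0)
board top ((0.0, 0.0), 0.993) scene ((0.0, 0.125), 0.991)
carton top ((0.0, 0.0), 0.992) scene ((0.0, 0.0), 0.999)
tub top ((0.0, 0.0), 0.996) scene ((0.0, 0.0), 1.0)
```

```bash
python3 -c "
from rig import *
print(hand_in())"
```

```text
the job is handed in; nothing more can be done
None
```

The job is handed in, with about 39 s used: the stapler lies along the green pad, 2–4 mm off its middle, and the stamp, ink bottle and glue stick stand back in their places, about 1, 2 and 3 mm off; the carton, clip tub and eraser did not move.

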